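Load a sample vial into the tipping cradle of a vial reader

TASK

Take the vial lying on the small V-shaped rest and lay it lengthwise in the sloping V-cradle of the vial reader, under the edge of its hood, so that its own weight tips the cradle back to the reading window and it stays there. Set it in gently, without letting it fall, and leave the bottle, the dish and the small standing vial where they are.

Things in the scene. Friction and masses are not known exactly. Their poses are not given: they have to be found in the camera images.
- vial_mid (a point): Centre of the vial to load: clear screw-cap vial, black cap, 50 mm long, body 30 mm across (cap 26 mm), 40 to 70 g. Its z axis runs along the vial from bottom to cap. It starts lying level in the V-shaped rest, its centre 40 mm above the worktop, cap roughly away from the robot. Either end of the vial may later point to the reading window.
- vial_rest: Fixed low aluminium V-shaped rest under the lying vial; origin on the worktop under its middle, x along its groove. The V is 34 mm long and 28 mm wide over its edges, narrower than the vial, so fingers can close on the vial's two sides at its middle. Foot plate 60 x 50 mm, 8 mm high.
- cradle_seat (a point): Centre of a vial seated in the reader's cradle; turns with the cradle. x runs along the V-groove toward the window, y across it, z out of it. Empty, it stands 130 mm above the worktop and x points 28 degrees upward, away from the robot. Steel 90-degree V, 28 mm wide over its edges; an end plate at each end, 70 mm apart inside, as high as about the seated vial's axis.
- rocker (a joint): Tilt of the cradle, rad: 0 = loading position (28 degrees up toward the window, held by its counterweight), 0.70 = tipped (12 degrees down toward the window, at its stop). The pivot is 85 mm above the worktop, 38 mm nearer the robot than the empty seat. Swings freely, damped: a released vial tips it within about 1.5 s; without a vial it goes back to 0.
- reader: The fixed vial reader; origin on the worktop under the cradle's pivot, x toward the window, y left, z up. Base x -100 to 160 mm, 110 mm wide, 12 mm high. White head with the round window: x 115 to 157, 100 mm wide, 297 high. Two bearing cheeks at the pivot: 66 mm wide overall, up to 98 mm high. Empty cradle's seat: x 38, z 130 mm.
- hood_edge (a point): Middle of the front lower edge of the reader's grey hood, 281 mm above the worktop (reader's x 33 mm). The hood is 120 mm wide and reaches from here back over the head; side skirts hang to 263 mm. It covers the empty seat from above, so a vertical hand would hit it: lean the tool back 25 to 40 degrees (fingers pointing down and toward the window) and move in and out along the tool's axis.
- bottle: Amber reagent bottle with a black cap, 56 mm across, 118 mm high, standing; origin at the centre of its underside. Leave it alone.
- dish: Covered petri dish, 65 mm across, 15 mm high; origin at the centre of its underside. Leave it alone.
- small_vial: Small standing vial with a pale cap, 27 mm across, 40 mm high; origin at the centre of its underside. Not the one to load: leave it alone.
Not all that is in view belongs to the job. What is meant by the vial_rest is not turquoise, and is the smaller of those in its own colour. Leave any purple or yellow look-alike of the part that bears vial_mid alone.

How it is judged:
By the outcome, as a careful person would: the job done as asked, in the order asked, and still so for the second after the job is handed in, with the robot touching nothing.
It also fails if it takes over 43 s, if anything falls off the work surface, if the arm or the gripper's body presses on something with over 40 N, if the wrist force passes 120 N, or if a joint passes its speed limit or range.

ROBOT

A 6-joint arm with a two-finger parallel gripper is mounted at the origin on a cart in front of the work surface, level with it; the furniture and walls round the work are solid. World frame = base frame: x ahead of the robot, y to its left, z up, the work surface at z = 0. Lengths are in mm, angles in rad, forces in N, time in s.
With the tool pointing down it reaches from about 350 to 875 mm from the base axis. Payload 4.2 kg.
Tool frame: the origin (TCP) lies between the finger pads; the fingertips stand 11 mm ahead of it and the grasp point (between the pads) lies 8 mm behind it; z points along the fingers, y is the direction in which the jaws open and shut (so a half turn about z gives the same grasp; the last joint's range is limited). The gripper opens to 85 mm and grips with 20 to 120 N. Pads are 22 mm wide; open, the fingers measure 114 mm over their backs; the gripper's body (76 mm by 85 mm) begins 54 mm behind the grasp point. The pads swing forward as they close: fully open they stand 13 mm farther back than shut.
Start: joints at [-0.914, 0.385, 0.008, 0, -1.194, -0.259], TCP at [242.133, -576.169, 242.312] pointing down, gripper open.
Joint ranges: [-3.14, 3.14], [-1.21, 2.06], [-1.07, 1.41], [-3.16, 2.05], [-2.99, -0.16], [-3.1, 3.1]. Speed limits (rad/s): [2.79, 2.79, 3.14, 3.14, 3.14, 3.14].

INTERFACE

Orientations are given as a unit quaternion [x, y, z, w].
In Python, from bench import * gives the robot as it stands. The module is installed in compiled form; this text tells all that it offers.
- The arm moves only by the tool drive_tool, never from a script. Its argument "increments" is a list of rows, each a list of 3 entries, a list of its own where there are three numbers: the gripper command: -1 is shut, 1 is fully open, values between are in proportion, then the shift along the tool's x, y, z scaled (see below), then the turn about the tool's z scaled (see below). In form: [[hand, [tx, ty, tz], turn], ...]. A call has 1 to 20 rows; each row shifts and turns the commanded pose from where the row before left it, along the tool's axes as they then stand; what a row does not reach is not made up. The controller multiplies each number of a shift by 0.3 m and each number of a turn by 2 rad. A row lasts 1/8 s, in which the tool goes at most 62.5 mm and 10.7 degrees, less where a joint would pass 70% of its speed; a pose out of reach is approached as far as the arm can. A call with a number of a shift or a turn outside -1 to 1 is refused whole. A call with a gripper value outside its range is refused whole. The fingers move at their own pace and stop on an object; the grip force is fixed at half the most. Time passes only in rows, so rows that do not move let the fingers close. It gives the time, the measured TCP pose, the force and the opening at its end, in the units of the state.
- read_state(): the state, without advancing time (a new reading comes with each control period).
- get_image(name): name is "scene" or "side" or "wrist"; returns the picture (480x640x3 uint8, red, green, blue); there is no depth.
- calibration(name): a dict with "fovy" (degrees; the focal length in pixels is half the picture's height over the tangent of half this angle, whatever the lens; pixels are square), "cx", "cy" (the principal point, pixels), "R" (3x3) and "t" (3): a world point X has camera coordinates R X + t. Camera axes: x right, y down, z forward; pixel columns grow to the right and rows downward; lengths in mm; the calibration is good to about 2 mm. A picture is of the moment at which its call begins: read the wrist's pose just before it. calibration takes no time and is no camera call; for the wrist camera it gives the pose at the moment of the call.
- job_done(): hands the job in, once; it reports no verdict.
The state is a dict: "clock": time; "joints": joint angles; "joint_vel": joint speeds; "joint_efforts": joint torques, N m; "position": TCP position; "ee_rot": TCP orientation; "contact_force": force on the tool from outside, world axes, zero at the start; "wrist_torque": the same for the moment, N m; "gripper_width": finger opening in mm.
Only numpy, scipy, OpenCV 4.12 (cv2) and the standard library are available. Lean on these libraries where they do the work, as an engineer would, in place of code of your own. Each camera call takes 0.05 s, during which the arm holds its last target.

## Working session

There is one attempt and no reset: what is moved stays moved. The work goes in short steps, Python scripts to look and compute and a tool call to move; the robot and the scene stay as the last step left them, time stands still between calls to the robot, and variables do not carry over. Pictures are saved under pics/ and viewed, and the job is handed in when it is done.

Besides the shell and the picture viewer there is one more tool, called after "Call:" by a JSON object that holds its "fn" and its "kwargs". drive_tool: Moves the arm, as the interface text tells. Shifts and turns lie within -1 to 1; 1 stands for 0.3 m of shift or 2 rad of turn. Its arguments: {"type":"object","properties":{"increments":{"type":"array"}},"required":["increments"]}

```bash
mkdir -p pics; ls
python3 - <<'E'
from bench import *
import cv2
s=read_state(); print(s)
for n in ["scene","side","wrist"]:
    c=calibration(n); print(n,c)
    im=get_image(n); cv2.imwrite(f"pics/{n}0.png",im[:,:,::-1])
E
```

```text
pics
{'clock': 0.0, 'joints': array([-9.14397571e-01,  3.85536188e-01,  6.62555426e-03, -4.90555271e-04,
       -1.19399124e+00, -2.58624974e-01]), 'joint_vel': array([ 0.00170253, -0.00043753,  0.00029407, -0.00066363,  0.00155192,
       -0.00090025]), 'joint_efforts': array([-1.20815159e-03, -3.92283833e+01,  1.88406193e+01,  4.18636009e+00,
       -4.63723336e-03, -9.04459867e-07]), 'position': array([ 241.91881449, -575.67518416,  241.23499528]), 'ee_rot': array([-1.97489465e-01,  9.80304417e-01,  1.04520274e-03, -2.60500370e-04]), 'contact_force': array([-0.55957181, -1.04465209,  0.92239103]), 'wrist_torque': array([-0.03046527,  0.01349153, -0.02119042]), 'gripper_width': 85.48212545181116}
scene {'fovy': 42.83232511292491, 'cx': 317.5275275487273, 'cy': 240.25034502888204, 'R': array([[ 0.7299925 , -0.68305924,  0.02326005],
       [-0.38002393, -0.43395199, -0.81686442],
       [ 0.56806053,  0.58746552, -0.57636055]]), 't': array([-330.28446169,  364.63143705, 1060.15261596])}
side {'fovy': 53.25790591916834, 'cx': 325.56991293092915, 'cy': 240.91635544370172, 'R': array([[ 0.98082369, -0.19458734,  0.01098421],
       [-0.10801843, -0.58965198, -0.8004015 ],
       [ 0.16222486,  0.78386625, -0.59936366]]), 't': array([-523.93694847,  238.64141522, 1299.8781403 ])}
wrist {'fovy': 70.18255933279232, 'cx': 317.5453478153016, 'cy': 242.4495979326062, 'R': array([[-0.38680966,  0.92215856,  0.00137129],
       [ 0.88819039,  0.37216062,  0.26947041],
       [ 0.2479841 ,  0.10545172, -0.96300769]]), 't': array([624.95289564, -36.61936672, 378.74596509])}
```

View pics/scene0.png

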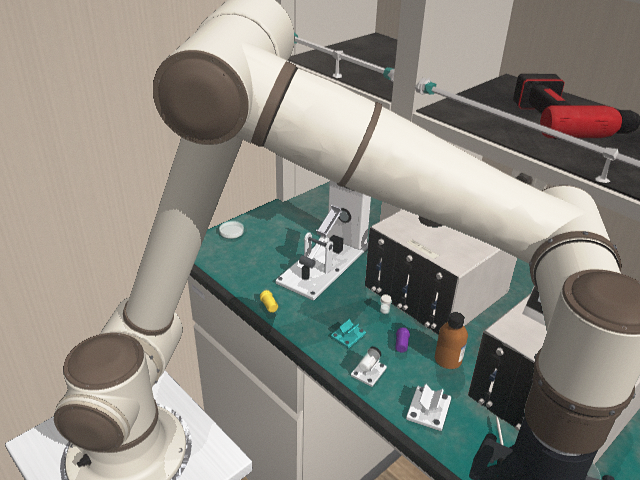

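View pics/side0.png

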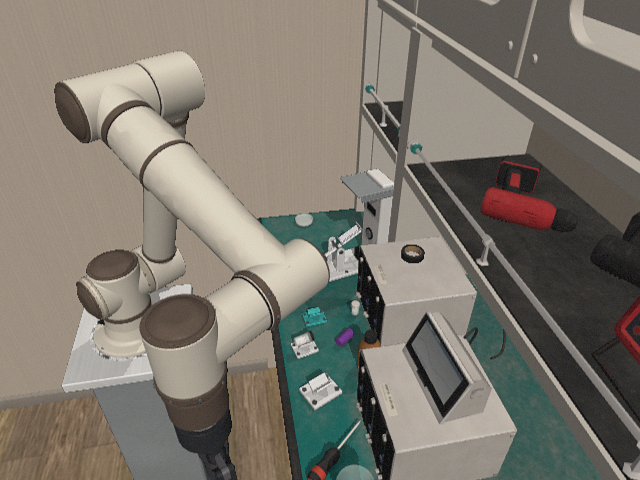

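View pics/wrist0.png

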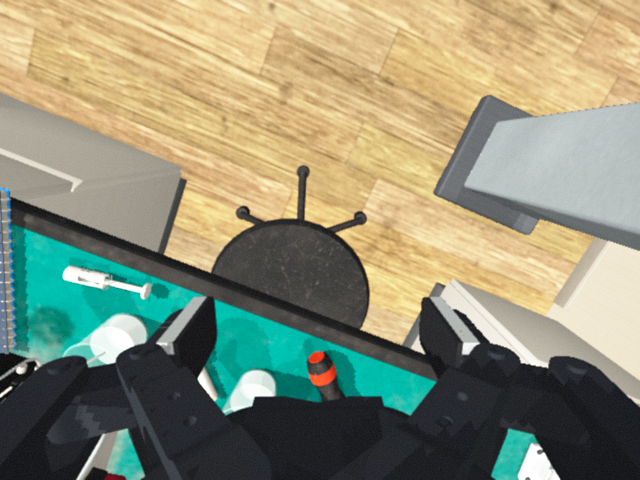

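Run:
```python
import cv2
a=cv2.imread("pics/scene0.png");b=cv2.imread("pics/side0.png")
cv2.imwrite("pics/c1.png",cv2.resize(a[280:430,230:480],None,fx=3.2,fy=3.2,interpolation=3))
cv2.imwrite("pics/c2.png",cv2.resize(a[170:310,210:400],None,fx=4,fy=4,interpolation=3))
cv2.imwrite("pics/c3.png",cv2.resize(b[160:420,260:420],None,fx=2.3,fy=2.3,interpolation=3))
```

```text
(no output)
```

View pics/c1.png

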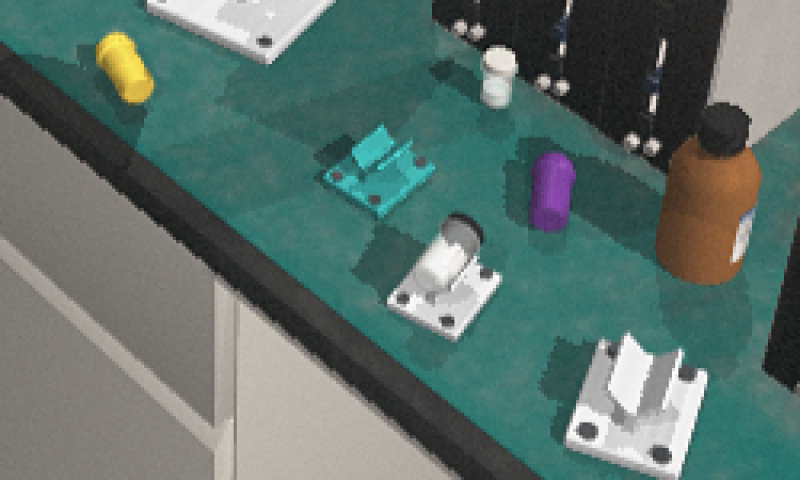

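View pics/c2.png

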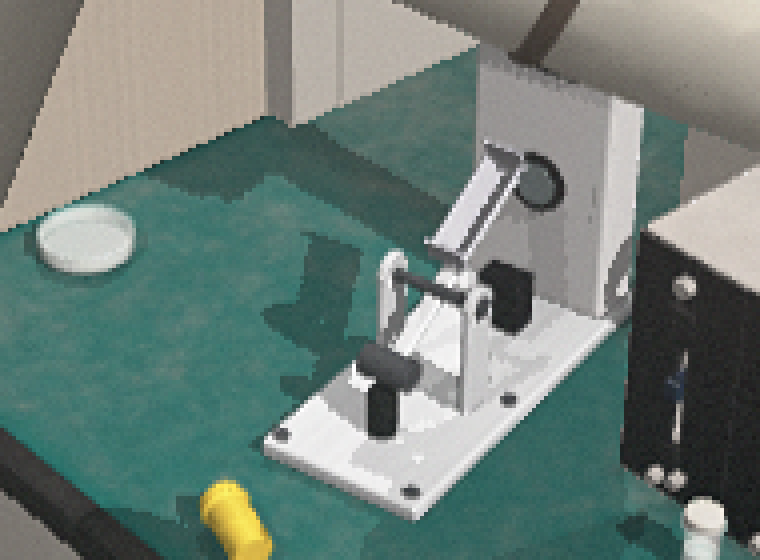

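View pics/c3.png

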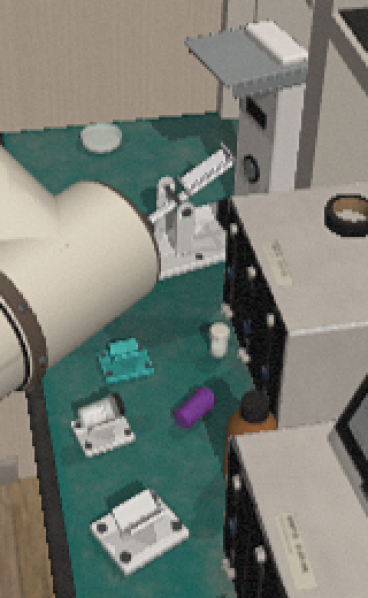

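```bash
cat > h.py <<'E'
import numpy as np, cv2
from bench import *
_C={}
def cal(n):
    if n!="wrist":
        if n not in _C:_C[n]=calibration(n)
        return _C[n]
    return calibration(n)
def ray(c,p):
    f=240/np.tan(np.radians(c["fovy"])/2)
    d=np.array([(p[0]-c["cx"])/f,(p[1]-c["cy"])/f,1.])
    R=np.array(c["R"]);o=-R.T@np.array(c["t"]);d=R.T@d
    return o,d/np.linalg.norm(d)
def onz(c,p,z):
    o,d=ray(c,p);return o+d*(z-o[2])/d[2]
def tri(*cp):
    A=np.zeros((3,3));b=np.zeros(3)
    L=[ray(c,p) for c,p in cp]
    for o,d in L:
        M=np.eye(3)-np.outer(d,d);A+=M;b+=M@o
    X=np.linalg.solve(A,b)
    return X,[np.linalg.norm((np.eye(3)-np.outer(d,d))@(X-o)) for o,d in L]
def proj(c,X):
    f=240/np.tan(np.radians(c["fovy"])/2)
    q=np.array(c["R"])@np.asarray(X,float)+np.array(c["t"])
    return np.array([c["cx"]+f*q[0]/q[2],c["cy"]+f*q[1]/q[2]])
E
python3 - <<'E'
from h import *
np.set_printoptions(precision=1,suppress=True)
sc=cal("scene");sd=cal("side")
A=onz(sc,(276.2,280),12);B=onz(sc,(313.7,298.7),12);C=onz(sc,(366,250),12)
print(A,B,C,np.linalg.norm(A-B),np.linalg.norm(C-B))
u=(C-B)/np.linalg.norm(C-B);print("yaw",np.degrees(np.arctan2(u[1],u[0])), np.degrees(np.arctan2((A-B)[1],(A-B)[0]))-90)
m=(A+B)/2;print("front mid",m,"origin",m+100*u)
print("radial",np.degrees(np.arctan2(*( (m+100*u)[1::-1]))))
# side: c3 scale2.3 offset 260,160 ; 
print("vial scene",onz(sc,(371,358),40),"side",onz(sd,(304,340),40))
for n,p in dict(big=(430,402),turq=(348,333),yellow=(269,300),small=(386,308),purple=(402,340),bottle=(450,363),dish=(231,232)).items(): print(n,onz(sc,p,5))
E
```

```text
[485.7 177.7  12. ] [506.   70.3  12. ] [731.7 120.3  12. ] 109.29358203302708 231.18750207099058
yaw 12.493836810471766 10.707217364086247
front mid [495.9 124.   12. ] origin [593.5 145.7  12. ]
radial 13.788348196079205
vial scene [ 447.  -157.8   40. ] side [ 445.7 -160.4   40. ]
big [ 473.6 -288.5    5. ]
turq [490.5 -54.2   5. ]
yellow [432.8 140.1   5. ]
small [611.4 -54.8   5. ]
purple [ 560.7 -145.     5. ]
bottle [ 583.2 -253.1    5. ]
dish [530.8 415.8   5. ]
```

Run:
```python
from h import *
from scipy.spatial.transform import Rotation as Ro
np.set_printoptions(precision=3,suppress=True)
sc=cal("scene");sd=cal("side")
a=onz(sc,(364.4,366),40);b=onz(sc,(375,350),40);print(a,b,np.degrees(np.arctan2(*(b-a)[1::-1])),np.linalg.norm(b-a))
# rest foot corners on z=8 from c1 crop
for p in [(390,300),(455,337),(500,272)]:
    q=(230+p[0]/3.2,280+p[1]/3.2);print(q,onz(sc,q,8))
s=read_state();R=Ro.from_quat(s["ee_rot"]).as_matrix();print(R)
w=calibration("wrist");o=-np.array(w["R"]).T@np.array(w["t"]);print("cam",o,"in tool",R.T@(o-s["position"]),"axes in tool",(np.array(w["R"])@R))
import cv2
b=cv2.imread("pics/side0.png");cv2.imwrite("pics/c4.png",cv2.resize(b[290:420,270:400],None,fx=4.5,fy=4.5,interpolation=3))
```

```text
[ 421.933 -163.653   40.   ] [ 468.862 -148.345   40.   ] 18.06670697445149 49.362286778710946
(351.875, 373.75) [ 412.035 -142.038    8.   ]
(372.1875, 385.3125) [ 420.093 -189.033    8.   ]
(386.25, 365.0) [ 480.17  -171.901    8.   ]
[[-0.922 -0.387 -0.001]
 [-0.387  0.922  0.001]
 [ 0.     0.002 -1.   ]]
cam [ 180.355 -602.659  373.892] in tool [  67.23    -0.679 -132.409] axes in tool [[-0.     1.     0.001]
 [-0.963 -0.    -0.27 ]
 [-0.27  -0.001  0.963]]
```

View pics/c4.png

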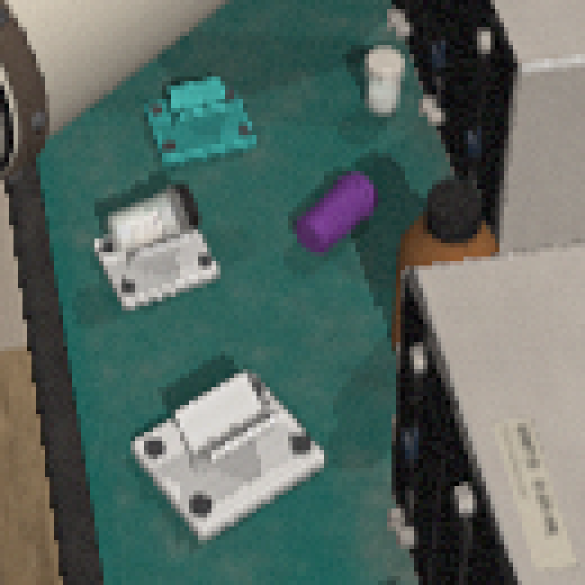

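Call:
{"fn": "drive_tool", "kwargs": {"increments": [[1,[-0.126,0.13,0],0],[1,[-0.126,0.13,0],0],[1,[-0.126,0.13,0],0],[1,[-0.126,0.13,0],0],[1,[-0.126,0.13,0],0],[1,[-0.126,0.13,0],0],[1,[-0.126,0.13,0],0],[1,[-0.126,0.13,0],0.05],[1,[0,0,0],0]]}}

```text
clock: 1.27
position: [401.0, -168.7, 242.4]
ee_rot: [-0.151, 0.989, 0.0, 0.0]
contact_force: [-0.3, -0.4, -0.8]
gripper_width: 85.6
```

Run:
```python
from h import *
np.set_printoptions(precision=3,suppress=True)
import pickle
s=read_state();w=calibration("wrist");im=get_image("wrist");sc=get_image("scene")
cv2.imwrite("pics/w1.png",im[:,:,::-1]);cv2.imwrite("pics/s1.png",sc[:,:,::-1])
pickle.dump((s,w),open("w1.pkl","wb"))
print({k:s[k] for k in["clock","joints","position","ee_rot"]}); print(proj(w,(446,-159,40)))
```

```text
{'clock': 1.275, 'joints': array([-0.022,  0.055, -0.427, -0.   , -1.088, -1.245]), 'position': array([ 401.017, -168.661,  242.393]), 'ee_rot': array([-0.151,  0.989,  0.   ,  0.   ])}
[314.243 260.28 ]
```

View pics/w1.png

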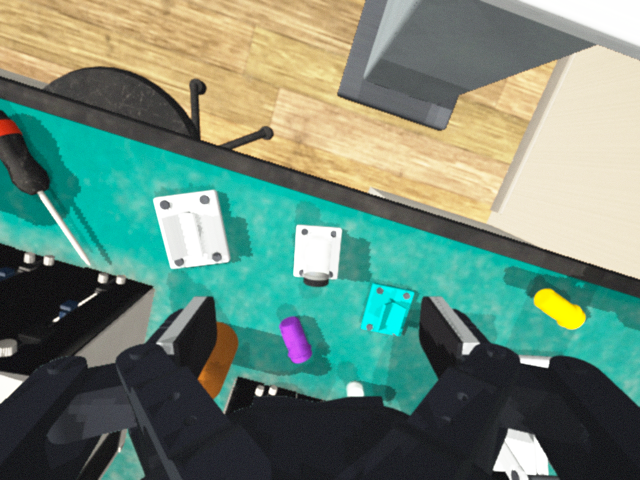

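View pics/s1.png

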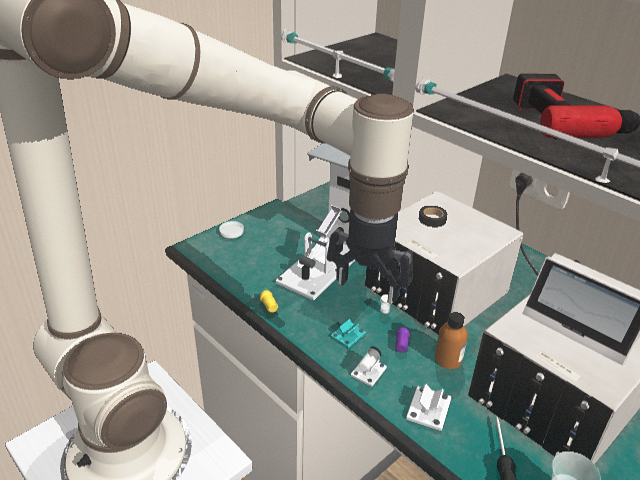

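Run:
```python
import cv2
a=cv2.imread("pics/w1.png")
cv2.imwrite("pics/c5.png",cv2.resize(a[215:300,270:370],None,fx=7,fy=7,interpolation=2))
```

```text
(no output)
```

View pics/c5.png

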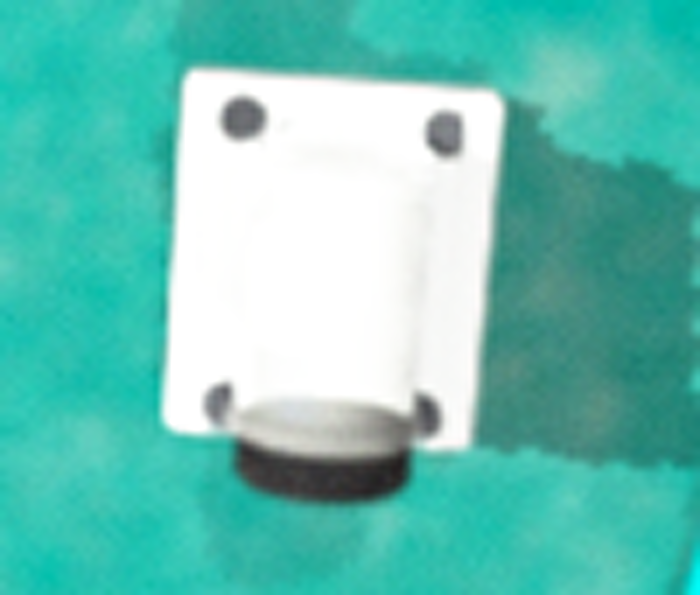

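Run:
```python
from h import *
import pickle
np.set_printoptions(precision=2,suppress=True)
s,w=pickle.load(open("w1.pkl","rb"))
P=lambda x,y:(270+x/7,215+y/7)
c=[onz(w,P(*p),8) for p in [(185,70),(500,90),(475,450),(165,430)]]
for q in c: print(q)
print("centre",sum(c)/4, "az",[np.degrees(np.arctan2(*(b-a)[1::-1])) for a,b in [(c[0],c[3]),(c[1],c[2])]],[np.linalg.norm(c[0]-c[3]),np.linalg.norm(c[0]-c[1])])
L=onz(w,P(237,440),40);R=onz(w,P(411,440),40);print("cap",L,R,np.linalg.norm(L-R))
print("vial rear",onz(w,P(345,155),50))
# body edges
for y in (200,380):
    for x in (250-(y-290)*0.08,430-(y-290)*0.08): print(onz(w,P(x,y),44))
sc=cal("scene");sd=cal("side")
print(tri((w,P(323,455)),(sc,(375.6,351.9))))
# side: c4 crop scale 4.5 off 270,290 cap (187,205)
print(tri((w,P(323,455)),(sc,(375.6,351.9)),(sd,(270+187/4.5,290+206/4.5))))
```

```text
[ 423.21 -186.89    8.  ]
[ 411.5  -138.65    8.  ]
[ 470.32 -123.37    8.  ]
[ 482.15 -172.96    8.  ]
centre [ 446.8  -155.47    8.  ] az [np.float64(13.296519281920004), np.float64(14.563109660699405)] [np.float64(60.5654951405081), np.float64(49.63849724510772)]
cap [ 467.8  -163.65   40.  ] [ 460.03 -138.77   40.  ] 26.059399012738716
vial rear [ 418.36 -162.27   50.  ]
[ 430.02 -171.81   44.  ]
[ 422.29 -147.11   44.  ]
[ 456.96 -165.85   44.  ]
[ 449.06 -140.62   44.  ]
(array([ 467.85, -150.57,   36.94]), [np.float64(0.48296066349877853), np.float64(0.4829606634987409)])
(array([ 466.83, -150.86,   39.43]), [np.float64(0.44253719568097705), np.float64(1.2480888688897063), np.float64(1.1007580732263686)])
```

Call:
{"fn": "drive_tool", "kwargs": {"increments": [[1,[-0.156,0.006,0],0.03],[1,[0,0,0.17],0],[1,[0,0,0.17],0],[1,[0,0,0.1],0],[1,[0,0,0],0]]}}

```text
clock: 2.0
position: [442.1, -157.2, 108.2]
ee_rot: [-0.117, 0.993, 0.0, -0.003]
contact_force: [0.5, -0.7, 0.6]
gripper_width: 85.2
```

Run:
```python
from h import *
np.set_printoptions(precision=3,suppress=True)
import pickle
s=read_state();w=calibration("wrist");im=get_image("wrist")
cv2.imwrite("pics/w2.png",im[:,:,::-1])
pickle.dump((s,w),open("w2.pkl","wb"))
print({k:s[k] for k in["clock","joints","position","ee_rot"]})
print(proj(w,(446,-155.5,40)),proj(w,s["position"]))
```

```text
{'clock': 2.0, 'joints': array([ 0.006,  0.279, -0.542, -0.   , -0.756, -1.341]), 'position': array([ 442.089, -157.167,  108.208]), 'ee_rot': array([-0.117,  0.993,  0.   , -0.003])}
[319.539 266.538] [318.94  310.309]
```

View pics/w2.png

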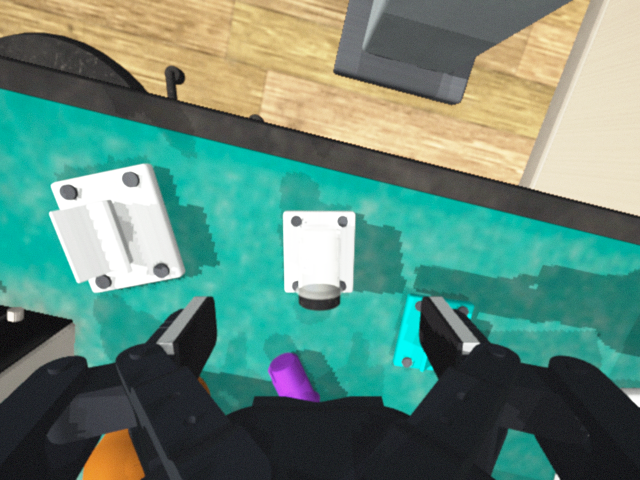

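Call:
{"fn": "drive_tool", "kwargs": {"increments": [[1,[-0.013,0,0.127],0],[1,[0,0,0.127],0],[1,[0,0,0],0],[-1,[0,0,0],0],[-1,[0,0,0],0],[-1,[0,0,0],0],[-1,[0,0,0],0],[-1,[0,0,0],0]]}}

```text
clock: 3.05
position: [448.9, -154.7, 35.6]
ee_rot: [-0.119, 0.993, -0.0, 0.001]
contact_force: [-1.3, 3.5, 7.9]
gripper_width: 26.8
```

Run:
```python
from h import *
np.set_printoptions(precision=3,suppress=True)
s=read_state();w=calibration("wrist");im=get_image("wrist")
cv2.imwrite("pics/w3.png",im[:,:,::-1])
print({k:s[k] for k in["clock","joints","position","ee_rot","gripper_width","contact_force"]})
```

```text
{'clock': 3.05, 'joints': array([ 0.011,  0.405, -0.606, -0.   , -0.557, -1.344]), 'position': array([ 448.867, -154.66 ,   35.561]), 'ee_rot': array([-0.119,  0.993, -0.   ,  0.001]), 'gripper_width': 26.765003044926214, 'contact_force': array([-1.281,  3.469,  7.855])}
```

View pics/w3.png

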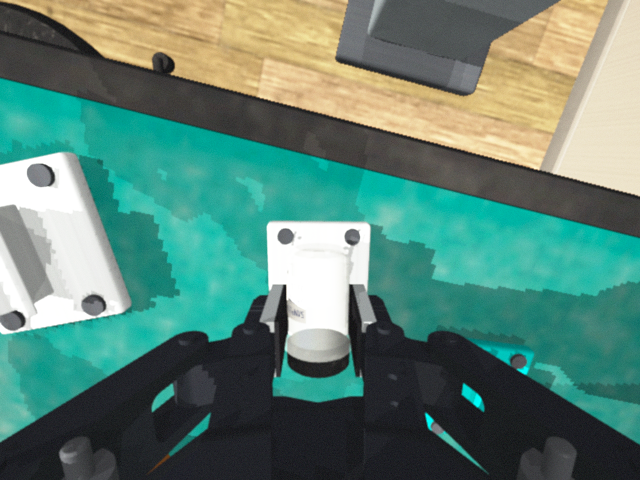

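Call:
{"fn": "drive_tool", "kwargs": {"increments": [[0.1,[0,0,0],0],[0.1,[0,0,0],0],[0.1,[0,0,0.017],0],[0.1,[0,0,0],0]]}}

```text
clock: 3.6
position: [447.5, -155.0, 28.4]
ee_rot: [-0.119, 0.993, 0.0, -0.001]
contact_force: [-0.8, 0.2, -0.4]
gripper_width: 47.1
```

Call:
{"fn": "drive_tool", "kwargs": {"increments": [[0.1,[0,0,-0.008],0],[-1,[0,0,0],0],[-1,[0,0,0],0],[-1,[0,0,0],0],[-1,[0,0,0],0]]}}

```text
clock: 4.22
position: [448.3, -154.8, 31.8]
ee_rot: [-0.119, 0.993, 0.0, 0.0]
contact_force: [-1.3, 3.7, 5.0]
gripper_width: 27.2
```

Run:
```python
from h import *
np.set_printoptions(precision=3,suppress=True)
s=read_state()
print({k:s[k] for k in["clock","joints","position","ee_rot","gripper_width","contact_force"]})
```

```text
{'clock': 4.225, 'joints': array([ 0.011,  0.412, -0.61 , -0.   , -0.549, -1.344]), 'position': array([ 448.313, -154.796,   31.85 ]), 'ee_rot': array([-0.119,  0.993,  0.   ,  0.   ]), 'gripper_width': 27.186358852576532, 'contact_force': array([-1.259,  3.665,  5.041])}
```

Call:
{"fn": "drive_tool", "kwargs": {"increments": [[-1,[0,0,-0.1],0],[-1,[0,0,-0.18],0],[-1,[0,0,-0.18],0],[-1,[0,0,-0.18],0],[-1,[0,0,0],0]]}}

```text
clock: 4.85
position: [450.5, -155.5, 227.7]
ee_rot: [-0.119, 0.993, -0.001, 0.005]
contact_force: [-0.4, -0.1, -0.9]
gripper_width: 26.9
```

Run:
```python
from h import *
import pickle
np.set_printoptions(precision=4,suppress=True)
s=read_state();w=calibration("wrist");im=get_image("wrist")
cv2.imwrite("pics/w4.png",im[:,:,::-1])
pickle.dump((s,w),open("w4.pkl","wb"))
print({k:s[k] for k in["clock","joints","position","ee_rot","gripper_width","contact_force"]})
# kinematic fit: plane coords
D=[([-.9144,.38554,.00663,0,-1.194],[241.92,-575.68,241.23]),([-0.022,0.055,-0.427,0,-1.088],[401.017,-168.661,242.393]),
([0.006,0.279,-0.542,0,-0.756],[442.089,-157.167,108.208]),([0.011,0.412,-0.61,0,-0.549],[448.313,-154.796,31.85]),(s["joints"][:5],s["position"])]
for q,p in D:
    c,sn=np.cos(q[0]),np.sin(q[0]); print("u",c*p[0]+sn*p[1],"v",-sn*p[0]+c*p[1],"z",p[2],"fore pitch",q[1]-q[2])
A=[];b=[]
# u=a+L1 sin q2 + L2 cos f + e sin f ; z=h+L1 cos q2 - L2 sin f + e cos f - T ; (tool down)
for q,p in D:
    f=q[1]-q[2];c,sn=np.cos(q[0]),np.sin(q[0])
    A.append([1,np.sin(q[1]),np.cos(f),0]);b.append(c*p[0]+sn*p[1])
    A.append([0,np.cos(q[1]),-np.sin(f),1]);b.append(p[2])
x,r,k,sv=np.linalg.lstsq(np.array(A),np.array(b),rcond=None);print(x,r,sv,np.array(A)@x-b)
```

```text
{'clock': 4.85, 'joints': array([ 0.0104,  0.1378, -0.3722,  0.0014, -1.0504, -1.3437]), 'position': array([ 450.4599, -155.4698,  227.7249]), 'ee_rot': array([-0.1188,  0.9929, -0.0012,  0.0051]), 'gripper_width': 26.91386063901787, 'contact_force': array([-0.3506, -0.0765, -0.9308])}
u 603.6872728470701 v -159.66973853071565 z 241.23 fore pitch 0.37890999999999997
u 404.6302004903189 v -159.79852333849766 z 242.393 fore pitch 0.482
u 441.1380460798746 v -159.81668908731166 z 108.208 fore pitch 0.8210000000000001
u 446.58315567569343 v -159.71797848626613 z 31.85 fore pitch 1.022
u 448.82155981498056 v -160.13807631899215 z 227.72485984082093 fore pitch 0.5100270652523279
[   0.9531  560.9071  422.0431 -122.0872] [11.9784] [3.4296 2.8369 0.3789 0.2151] [ 0.3072  0.2998  1.1168 -0.0602  1.9038  0.0596 -0.8556 -0.0331 -2.4721
 -0.2662]
```

View pics/w4.png

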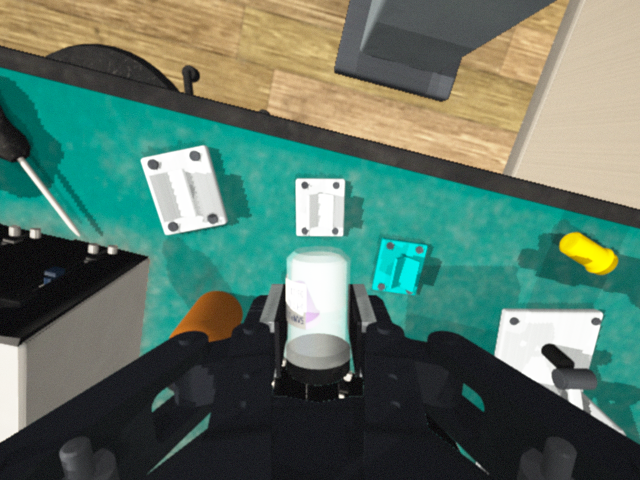

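Run:
```python
from h import *
np.set_printoptions(precision=0,suppress=True)
sc=cal("scene");sd=cal("side")
for n,a,b in [("knobL",(293,37),(369,90)),("knobM",(427,88),(415,149)),("postfoot",(604,180),(487,258)),("posttop",(608,153),(487,241)),("tape",(433,215),(413,254)),("drillbat",(540,80),(519,165)),("postL",(338,56),(383,108))]:
    print(n,*tri((sc,a),(sd,b)))
b=get_image("side");cv2.imwrite("pics/sd2.png",b[:,:,::-1])
a=get_image("scene");cv2.imwrite("pics/s2.png",a[:,:,::-1])
```

```text
knobL [747. 416. 469.] [np.float64(1.009594090074106), np.float64(1.0095940900742835)]
knobM [752.  14. 463.] [np.float64(0.06062337666727086), np.float64(0.060623376667135645)]
postfoot [ 761. -365.  418.] [np.float64(5.584972259521698), np.float64(5.5849722595215585)]
posttop [ 752. -363.  465.] [np.float64(0.4094869959161618), np.float64(0.40948699591614035)]
tape [764. -39. 180.] [np.float64(0.3773510810420626), np.float64(0.37735108104203063)]
drillbat [ 947. -123.  473.] [np.float64(0.25498176123784655), np.float64(0.2549817612378387)]
postL [746. 263. 468.] [np.float64(2.6235539109482517), np.float64(2.6235539109480963)]
```

View pics/sd2.png

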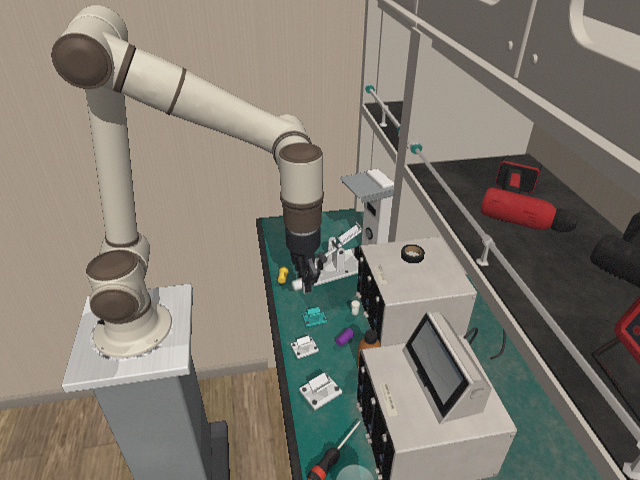

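View pics/s2.png

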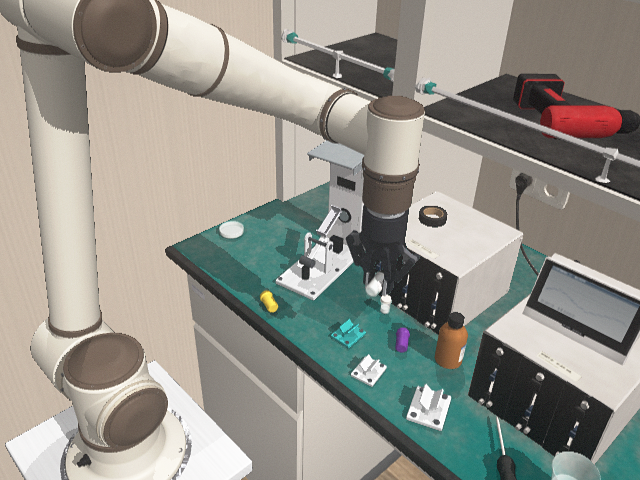

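Call:
{"fn": "drive_tool", "kwargs": {"increments": [[-1,[-0.064,0.045,-0.19],0],[-1,[-0.064,0.045,-0.19],0],[-1,[-0.064,0.045,-0.19],0],[-1,[-0.064,0.045,-0.19],0],[-1,[-0.064,0.045,-0.19],0],[-1,[-0.064,0.045,-0.19],0],[-1,[0,0,0],0]]}}

```text
clock: 5.88
position: [543.4, -48.1, 566.8]
ee_rot: [-0.119, 0.993, -0.0, 0.002]
contact_force: [0.4, 0.3, -2.0]
gripper_width: 26.6
```

```bash
cat > st.py <<'E'
from h import *
from scipy.spatial.transform import Rotation as Ro
np.set_printoptions(precision=4,suppress=True)
s=read_state()
print({k:s[k] for k in["clock","joints","position","gripper_width","contact_force"]})
R=Ro.from_quat(s["ee_rot"]).as_matrix();z=R[:,2];x=R[:,0]
print(R, "tilt",np.degrees(np.arccos(-z[2])),"az",np.degrees(np.arctan2(z[1],z[0])),"x az",np.degrees(np.arctan2(x[1],x[0])),"q1 deg",np.degrees(s["joints"][0]))
E
python3 st.py
```

```text
{'clock': 5.875, 'joints': array([ 0.2095,  0.2195,  0.5615,  0.0008, -1.9087, -1.5411]), 'position': array([543.3824, -48.0801, 566.8416]), 'gripper_width': 26.600704238503102, 'contact_force': array([ 0.4144,  0.2881, -1.9683])}
[[-0.9716 -0.2366  0.0042]
 [-0.2366  0.9716  0.0001]
 [-0.0041 -0.0009 -1.    ]] tilt 0.23890977005407668 az 1.2658279012672837 x az -166.31184868276887 q1 deg 12.001934274158096
```

Call:
{"fn": "drive_tool", "kwargs": {"increments": [[-1,[0,0,-0.19],0],[-1,[0,0,-0.19],0],[-1,[-0.16,0,0],0],[-1,[-0.1,0,0],0],[-1,[0,0,0],0]]}}

```text
clock: 6.5
position: [612.5, -29.4, 656.9]
ee_rot: [-0.119, 0.993, -0.001, -0.005]
contact_force: [0.6, 0.8, -1.9]
gripper_width: 27.2
```

```bash
python3 st.py
```

```text
{'clock': 6.5, 'joints': array([ 0.2161,  0.5766,  1.3994,  0.0014, -2.4033, -1.5464]), 'position': array([612.4627, -29.3988, 656.8642]), 'gripper_width': 27.157220048701607, 'contact_force': array([ 0.6433,  0.8364, -1.8967])}
[[-0.9714 -0.2372 -0.0092]
 [-0.2372  0.9715 -0.003 ]
 [ 0.0096 -0.0007 -1.    ]] tilt 0.5542720541004693 az -162.08142903234221 x az -166.27765097410176 q1 deg 12.384215589144038
```

Call:
{"fn": "drive_tool", "kwargs": {"increments": [[-1,[-0.2,0,0],0],[-1,[0,0,0],0]]}}

```text
clock: 6.75
position: [646.3, -15.4, 635.6]
ee_rot: [-0.119, 0.993, -0.003, 0.007]
contact_force: [1.3, 0.8, -1.8]
gripper_width: 27.0
```

```bash
python3 st.py
```

```text
{'clock': 6.75, 'joints': array([ 0.2294,  0.6134,  1.4   ,  0.0103, -2.3438, -1.5535]), 'position': array([646.2585, -15.3529, 635.6048]), 'gripper_width': 26.994100392083702, 'contact_force': array([ 1.2574,  0.8407, -1.8085])}
[[-0.9714 -0.2371  0.0149]
 [-0.2372  0.9715 -0.0041]
 [-0.0135 -0.0075 -0.9999]] tilt 0.8845628422532942 az -15.388314181383436 x az -166.27725292381547 q1 deg 13.143658548787931
```

Call:
{"fn": "drive_tool", "kwargs": {"increments": [[-1,[0,0,0],0],[-1,[0,0,0],0],[-1,[0,0,0],0]]}}

```text
clock: 7.12
position: [643.1, -17.0, 641.3]
ee_rot: [-0.118, 0.993, -0.003, 0.013]
contact_force: [0.1, -0.3, -1.1]
gripper_width: 26.8
```

```bash
python3 st.py
```

```text
{'clock': 7.125, 'joints': array([ 0.2286,  0.6082,  1.4074,  0.0121, -2.3453, -1.5535]), 'position': array([643.1322, -16.9732, 641.3287]), 'gripper_width': 26.759305993294998, 'contact_force': array([ 0.1392, -0.2772, -1.0517])}
[[-0.9717 -0.2349  0.0261]
 [-0.2351  0.972  -0.0029]
 [-0.0247 -0.0089 -0.9997]] tilt 1.5019191096105087 az -6.245888096181092 x az -166.39883375085287 q1 deg 13.098074025260443
```

Call:
{"fn": "drive_tool", "kwargs": {"increments": [[-1,[-0.13,0,-0.16],0],[-1,[-0.13,0,-0.16],0],[-1,[-0.13,0,-0.16],0],[-1,[0,0,0],0],[-1,[0,0,0],0]]}}

```text
clock: 7.75
position: [647.5, 11.9, 660.5]
ee_rot: [-0.119, 0.991, -0.013, 0.056]
contact_force: [0.6, -0.5, -0.7]
gripper_width: 27.1
```

```bash
python3 st.py
```

```text
{'clock': 7.75, 'joints': array([ 0.2874,  0.5874,  1.4066,  0.0583, -2.284 , -1.5794]), 'position': array([647.5117,  11.8949, 660.5299]), 'gripper_width': 27.064984879869915, 'contact_force': array([ 0.6253, -0.544 , -0.7096])}
[[-0.9657 -0.2339  0.1131]
 [-0.2368  0.9715 -0.0125]
 [-0.107  -0.0389 -0.9935]] tilt 6.534973035762953 az -6.314217622756195 x az -166.22169878883588 q1 deg 16.469335793193125
```

Call:
{"fn": "drive_tool", "kwargs": {"increments": [[-1,[0,0.18,0.05],0],[-1,[0.01,0.2,0.01],0],[-1,[0.01,0.2,0.01],0],[-1,[0.01,0.2,0.01],0],[-1,[0,0,0],0]]}}

```text
clock: 8.38
position: [586.2, 240.7, 624.2]
ee_rot: [-0.122, 0.991, -0.013, 0.053]
contact_force: [1.0, 0.1, -1.0]
gripper_width: 27.0
```

```bash
python3 st.py
```

```text
{'clock': 8.375, 'joints': array([ 0.6808,  0.4277,  0.983 ,  0.0895, -2.0479, -1.9634]), 'position': array([586.2162, 240.7328, 624.1764]), 'gripper_width': 26.982025778892073, 'contact_force': array([ 0.9503,  0.1459, -0.9551])}
[[-0.9648 -0.2394  0.1092]
 [-0.2423  0.9701 -0.0137]
 [-0.1027 -0.0397 -0.9939]] tilt 6.319929083163393 az -7.168208078848241 x az -165.90157235051984 q1 deg 39.009136131009235
```

Call:
{"fn": "drive_tool", "kwargs": {"increments": [[-1,[-0.144,0.012,-0.146],0],[-1,[-0.144,0.012,-0.146],0],[-1,[-0.144,0.012,-0.146],0],[-1,[-0.144,0.012,-0.146],0],[-1,[-0.144,0.012,-0.146],0],[-1,[0,0,0],0]]}}

```text
clock: 9.12
position: [616.5, 246.4, 684.3]
ee_rot: [-0.119, 0.985, -0.003, 0.125]
contact_force: [-0.6, 0.4, -0.8]
gripper_width: 26.8
```

```bash
python3 st.py
```

```text
{'clock': 9.125, 'joints': array([ 0.6813,  0.5796,  1.4077,  0.1685, -2.1822, -1.8994]), 'position': array([616.547 , 246.3802, 684.3426]), 'gripper_width': 26.82713279361517, 'contact_force': array([-0.6337,  0.4039, -0.7536])}
[[-0.9404 -0.2339  0.2469]
 [-0.2355  0.9716  0.0233]
 [-0.2453 -0.0362 -0.9688]] tilt 14.356501205103712 az 5.4008642728813765 x az -165.94036401071352 q1 deg 39.034183572675126
```

Call:
{"fn": "drive_tool", "kwargs": {"increments": [[-1,[-0.163,0.025,-0.122],0],[-1,[-0.163,0.025,-0.122],0],[-1,[-0.166,0.025,-0.118],0],[-1,[-0.168,0.025,-0.115],0],[-1,[-0.17,0.025,-0.112],0],[-1,[-0.172,0.025,-0.108],0],[-1,[0,0,0],0]]}}

```text
clock: 10.0
position: [644.3, 275.4, 718.9]
ee_rot: [-0.12, 0.967, 0.012, 0.226]
contact_force: [-0.1, 0.7, 0.1]
gripper_width: 26.8
```

```bash
python3 st.py
```

```text
{'clock': 10.0, 'joints': array([ 0.724 ,  0.5703,  1.4072,  0.2552, -1.9991, -1.8937]), 'position': array([644.3418, 275.4176, 718.9274]), 'gripper_width': 26.83258157921226, 'contact_force': array([-0.1411,  0.7356,  0.0949])}
[[-0.8695 -0.2368  0.4334]
 [-0.2262  0.9711  0.0767]
 [-0.439  -0.0313 -0.8979]] tilt 26.114009083568394 az 10.036634406396345 x az -165.41798311907957 q1 deg 41.48091992928732
```

Call:
{"fn": "drive_tool", "kwargs": {"increments": [[-1,[-0.175,0.053,-0.091],0],[-1,[-0.175,0.053,-0.091],0],[-1,[0,0,0],0]]}}

```text
clock: 10.38
position: [650.2, 300.4, 729.9]
ee_rot: [-0.12, 0.958, 0.018, 0.259]
contact_force: [0.2, -0.0, -1.3]
gripper_width: 26.7
```

```bash
python3 st.py
python3 - <<'E'
from h import *
for n in ["scene","side"]:
    cv2.imwrite(f"pics/{n}5.png",get_image(n)[:,:,::-1])
E
```

```text
{'clock': 10.375, 'joints': array([ 0.7601,  0.5742,  1.4065,  0.2922, -1.9329, -1.9111]), 'position': array([650.2187, 300.4127, 729.8511]), 'gripper_width': 26.6516774840193, 'contact_force': array([ 0.2077, -0.0126, -1.336 ])}
[[-0.8364 -0.24    0.4927]
 [-0.2214  0.9704  0.0967]
 [-0.5013 -0.0282 -0.8648]] tilt 30.139422433369187 az 11.1029712648602 x az -165.17122481436223 q1 deg 43.54987374961645
```

View pics/side5.png

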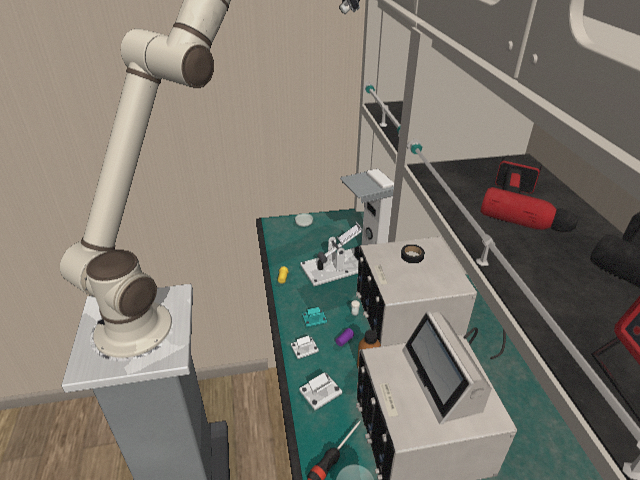

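View pics/scene5.png

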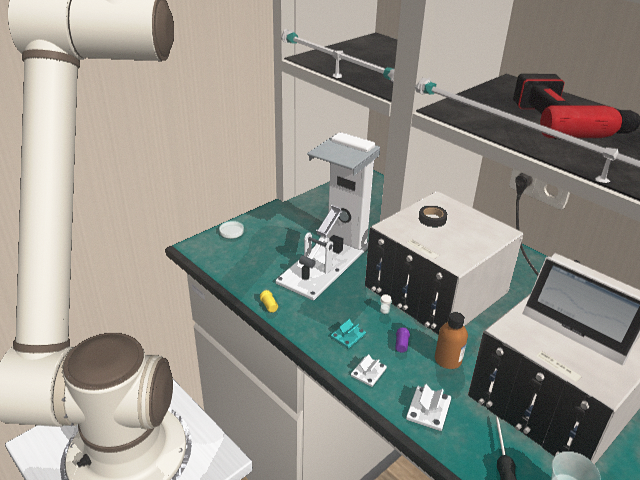

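Run:
```python
import cv2
a=cv2.imread("pics/scene5.png");b=cv2.imread("pics/side5.png")
cv2.imwrite("pics/d1.png",cv2.resize(a[125:305,270:390],None,fx=3.3,fy=3.3,interpolation=2))
cv2.imwrite("pics/d1b.png",cv2.resize(a[195:300,270:375],None,fx=5.5,fy=5.5,interpolation=2))
cv2.imwrite("pics/d2.png",cv2.resize(b[165:290,290:400],None,fx=4.7,fy=4.7,interpolation=2))
```

```text
(no output)
```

View pics/d1.png

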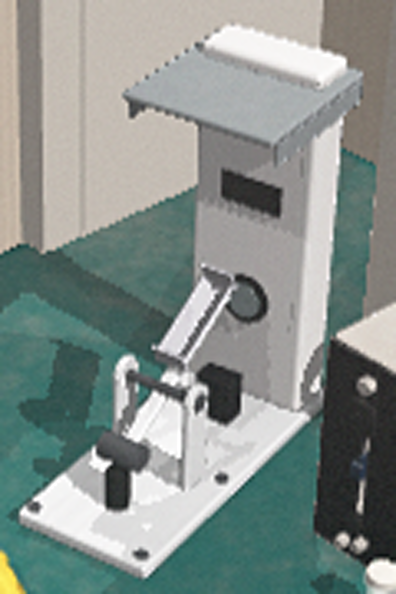

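View pics/d1b.png

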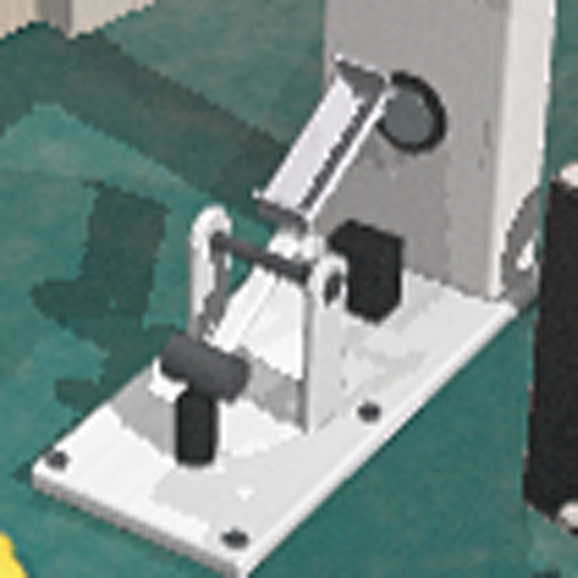

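View pics/d2.png

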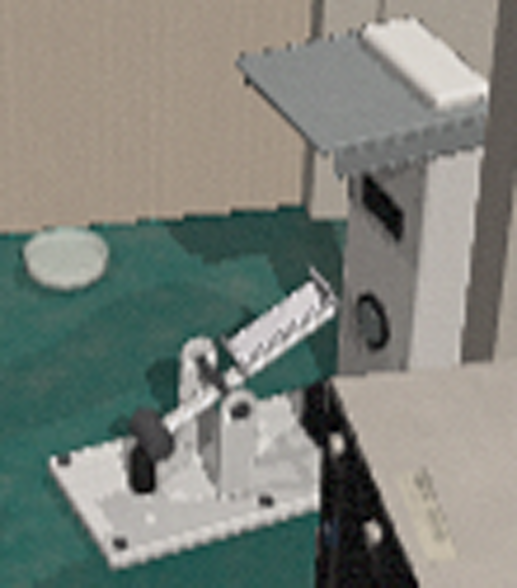

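Run:
```python
from h import *
np.set_printoptions(precision=1,suppress=True)
sc=cal("scene");sd=cal("side")
B=lambda x,y:(270+x/5.5,195+y/5.5)
H=lambda x,y:(270+x/3.3,125+y/3.3)
D=lambda x,y:(290+x/4.7,165+y/4.7)
T={}
for n,a,b in [("frontL",B(35,465),D(50,460)),("frontR",B(240,568),D(110,560)),("scrL",B(57,460),D(63,460)),("scrR",B(235,540),D(120,543)),("scrB",B(370,412),D(265,500)),
 ("hoodL",H(125,95),D(240,62)),("hoodR",H(278,140),D(324,150)),
 ("nearL",B(258,192),D(222,342)),("nearR",B(303,224),D(241,374)),("farL",B(338,58),D(312,270)),("farR",B(392,92),D(338,303)),
 ("cheekR",B(330,285),D(240,410)),("cheekLtop",B(210,210),D(200,338))]:
    X,e=tri((sc,a),(sd,b));T[n]=X;print(n,X,np.array(e), "scene z12",onz(sc,a,12)[:2],"side",onz(sd,b,12)[:2])
az=lambda v:np.degrees(np.arctan2(v[1],v[0]))
print("yaw scr",az(T["scrB"]-T["scrR"]),"perp",az(T["scrL"]-T["scrR"])-90,az(T["frontL"]-T["frontR"])-90,"hood",az(T["hoodL"]-T["hoodR"])-90)
n=(T["nearL"]+T["nearR"])/2;f=(T["farL"]+T["farR"])/2
print(n,f,(n+f)/2,az(f-n),np.linalg.norm(f-n),np.degrees(np.arctan2(f[2]-n[2],np.hypot(*(f-n)[:2]))))
print("hood mid",(T["hoodL"]+T["hoodR"])/2)
```

```text
frontL [489.6 182.1   9.9] [1. 1.] scene z12 [487.1 178.8] side [489.6 181. ]
frontR [511.9  77.3   7.6] [1.7 1.7] scene z12 [506.9  71.5] side [511.7  75. ]
scrL [497.6 177.2  12. ] [1.5 1.5] scene z12 [496.3 175.1] side [498.1 179.4]
scrR [520.7  89.9   9.8] [1.7 1.7] scene z12 [517.4  85.9] side [520.9  89.8]
scrB [621.8 112.3  11.8] [1.5 1.5] scene z12 [620.2 110.3] side [622.5 114.3]
hoodL [621.6 222.5 279.5] [1. 1.] scene z12 [974.1 603.1] side [734.8 687.3]
hoodR [643.4  98.4 287.9] [1. 1.] scene z12 [1021.6  442.3] side [770.4 533.5]
nearL [602.3 165.7 107.4] [0.4 0.4] scene z12 [700.  267.3] side [632.1 290.8]
nearR [611.  146.2  95.8] [1.4 1.4] scene z12 [697.7 233.7] side [637.1 251.1]
farL [665.2 183.7 142.3] [1.1 1.1] scene z12 [813.1 328.9] side [718.5 367.9]
farR [677.8 162.2 129.6] [0.9 0.9] scene z12 [811.2 288.1] side [726.9 322.8]
cheekR [605.5 123.9  81.2] [1. 1.] scene z12 [673. 190.] side [627.4 211. ]
cheekLtop [591.7 185.   95.4] [1.7 1.7] scene z12 [672.5 271.2] side [617.4 298.4]
yaw scr 12.495802057286664 perp 14.828872790838005 12.041500161998812 hood 9.995190154165513
[606.6 156.  101.6] [671.5 173.  136. ] [639.1 164.5 118.8] 14.691105635927793 75.35813007797351 27.149032293129327
hood mid [632.5 160.4 283.7]
```

Call:
{"fn": "drive_tool", "kwargs": {"increments": [[-1,[0,0,0],0.028],[-1,[0.139,-0.055,0.128],0],[-1,[0.139,-0.055,0.128],0],[-1,[0.139,-0.055,0.128],0],[-1,[0.139,-0.055,0.128],0],[-1,[0.139,-0.055,0.128],0],[-1,[0.139,-0.055,0.128],0],[-1,[0.139,-0.055,0.128],0],[-1,[0,0,0],0]]}}

```text
clock: 11.6
position: [577.3, 183.9, 411.5]
ee_rot: [-0.093, 0.963, 0.018, 0.252]
contact_force: [-0.3, -0.8, 0.8]
gripper_width: 26.7
```

```bash
python3 st.py
python3 - <<'E'
from h import *
import pickle
s=read_state();w=calibration("wrist")
cv2.imwrite(f"pics/w6.png",get_image("wrist")[:,:,::-1]);pickle.dump((s,w),open("w6.pkl","wb"))
E
```

```text
{'clock': 11.6, 'joints': array([ 0.6816,  0.039 , -0.2301,  0.3209, -0.8731, -2.2145]), 'position': array([577.3038, 183.8902, 411.5211]), 'gripper_width': 26.748997775175088, 'contact_force': array([-0.3031, -0.7861,  0.7533])}
[[-0.8554 -0.1871  0.483 ]
 [-0.1693  0.9823  0.0806]
 [-0.4895 -0.0128 -0.8719]] tilt 29.3215674320147 az 9.478722122763212 x az -168.8045980542665 q1 deg 39.05512118018916
```

View pics/w6.png

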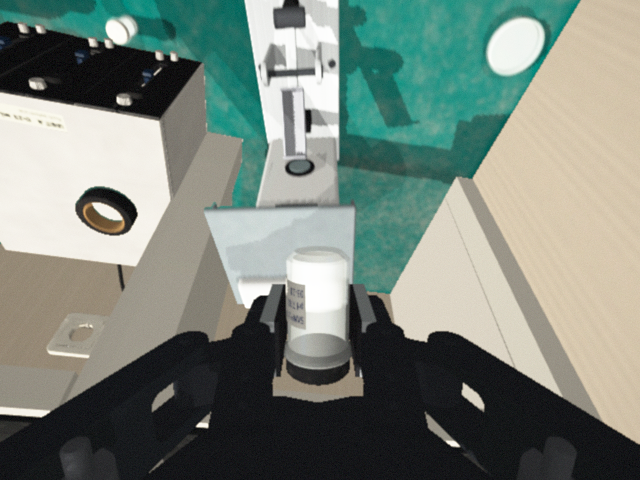

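Run:
```python
from h import *
import pickle
np.set_printoptions(precision=1,suppress=True)
s,w=pickle.load(open("w6.pkl","rb"))
a=cv2.imread("pics/w6.png")
cv2.imwrite("pics/e1.png",cv2.resize(a[40:240,195:375],None,fx=3.3,fy=3,interpolation=2)[:600])
for n,X in dict(seat=(636,162,130),hoodmid=(632,160,281)).items(): print(n,proj(w,X))
L=onz(w,(206,207),284);R=onz(w,(355,207),284);print(L,R,(L+R)/2,np.linalg.norm(L-R),np.degrees(np.arctan2((L-R)[1],(L-R)[0])))
```

```text
seat [292.4 124.1]
hoodmid [278.2 206.3]
[641.5 104.1 284. ] [618.3 219.3 284. ] [629.9 161.7 284. ] 117.53211843425869 -78.61214766050439
```

View pics/e1.png

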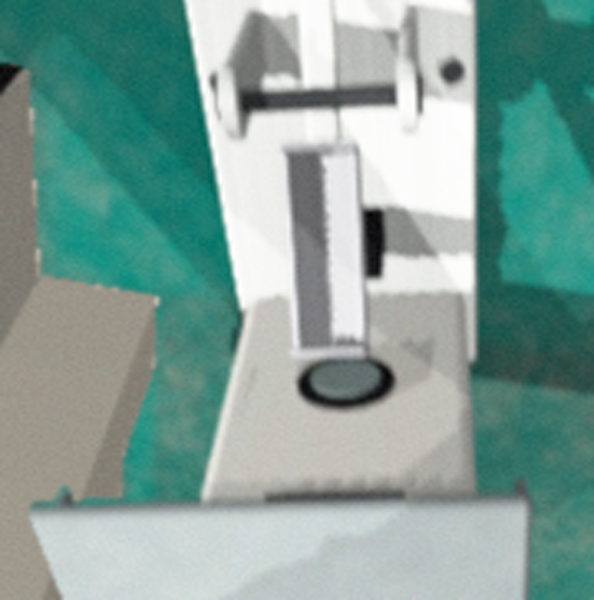

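Run:
```python
from h import *
import pickle
np.set_printoptions(precision=1,suppress=True)
s,w=pickle.load(open("w6.pkl","rb"));sc=cal("scene");sd=cal("side")
for dz in (0,-5):
    n=onz(w,(292.3,89),113.6+dz);f=onz(w,(295,157.3),146.4+dz);print(n,f,(n+f)/2,np.linalg.norm(f-n),np.degrees(np.arctan2(*(f-n)[1::-1])))
# width near plate
a=onz(w,(195+287/3.3,89),113);b=onz(w,(195+355/3.3,89),113);print(np.linalg.norm(a-b))
# multi-view far plate corners & near plate corners
B=lambda x,y:(270+x/5.5,195+y/5.5);D=lambda x,y:(290+x/4.7,165+y/4.7);W=lambda x,y:(195+x/3.3,40+y/3)
r=[]
for nm,b,d,ww in [("farL",(338,58),(312,270),(368,352)),("farR",(392,92),(338,303),(292,352)),("nearL",(258,192),(222,342),(355,147)),("nearR",(303,224),(241,374),(287,147))]:
    X,e=tri((sc,B(*b)),(sd,D(*d)),(w,W(*ww)));print(nm,X,np.array(e));r.append(X)
print(sum(r)/4)
```

```text
[604.4 156.5 113.6] [667.2 170.4 146.4] [635.8 163.4 130. ] 72.17922897173673 12.464773539338617
[606.3 156.4 108.6] [670.2 170.5 141.4] [638.3 163.4 125. ] 73.16439813178495 12.424657822598656
22.445549257952514
farL [665.7 183.7 142.6] [1.5 1.  1.1]
farR [676.2 158.1 133.1] [2.3 0.8 1.8]
nearL [603.8 167.5 106.1] [0.1 1.3 1.2]
nearR [611.4 145.2  96.7] [1.6 1.8 1.7]
[639.3 163.6 119.6]
```

Call:
{"fn": "drive_tool", "kwargs": {"increments": [[-1,[0.075,-0.023,0.11],0],[-1,[0.075,-0.023,0.11],0],[-1,[0.075,-0.023,0.11],0],[-1,[0.075,-0.023,0.11],0],[-1,[0,0,0],0],[-1,[0,0,0],0]]}}

```text
clock: 12.4
position: [580.0, 160.5, 267.4]
ee_rot: [-0.093, 0.96, 0.024, 0.265]
contact_force: [0.1, -0.2, -0.0]
gripper_width: 26.6
```

```bash
cat >> st.py <<'E'
v=s["position"]-8.15*z+2.4*x
seat=np.array([635.8,163.4,130])
g=seat-v; print("vial",v,"to seat tool axes mm",R.T@g, "units",R.T@g/300)
E
python3 st.py
python3 - <<'E'
from h import *
import pickle
s=read_state();w=calibration("wrist")
cv2.imwrite(f"pics/w7.png",get_image("wrist")[:,:,::-1]);pickle.dump((s,w),open("w7.pkl","wb"))
cv2.imwrite(f"pics/sd7.png",get_image("side")[:,:,::-1])
cv2.imwrite(f"pics/sc7.png",get_image("scene")[:,:,::-1])
E
```

```text
{'clock': 12.4, 'joints': array([ 0.6052,  0.1045, -0.5917,  0.5272, -0.4282, -2.4164]), 'position': array([579.9859, 160.4685, 267.3854]), 'gripper_width': 26.649633368695508, 'contact_force': array([ 0.1092, -0.1709, -0.0161])}
[[-0.8426 -0.1906  0.5036]
 [-0.1657  0.9817  0.0944]
 [-0.5124 -0.0039 -0.8588]] tilt 30.822569555706064 az 10.611095634798415 x az -168.87564357208905 q1 deg 34.674932752699576
vial [573.8591 159.3019 273.1546] to seat tool axes mm [ 20.4752  -7.2206 154.5164] units [ 0.0683 -0.0241  0.5151]
```

View pics/w7.png

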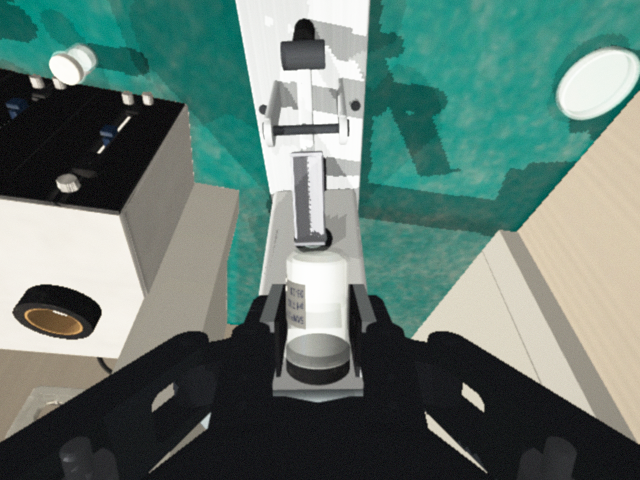

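View pics/sc7.png

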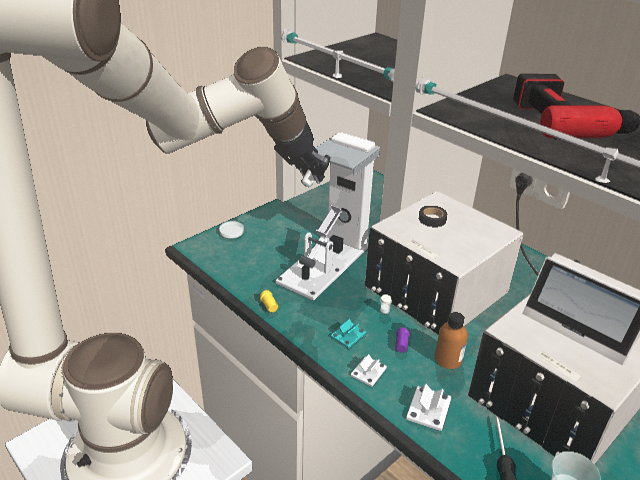

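View pics/sd7.png

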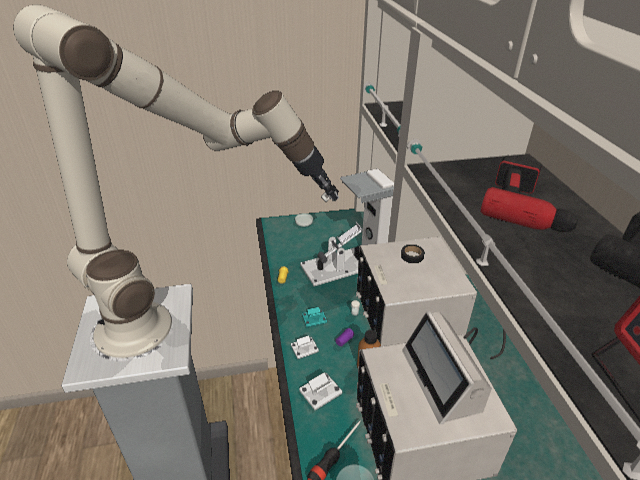

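```bash
cat > fk.py <<'E'
import numpy as np
from scipy.optimize import least_squares
from scipy.spatial.transform import Rotation as Ro
S=[([-.9144,.38554,.00663,-.0005,-1.194,-.2586],[241.92,-575.68,241.23],None),
([-0.022,0.055,-0.427,0,-1.088,-1.245],[401.017,-168.661,242.393],None),
([0.006,0.279,-0.542,0,-0.756,-1.341],[442.089,-157.167,108.208],None),
([0.011,0.412,-0.61,0,-0.549,-1.344],[448.313,-154.796,31.85],None),
([0.2095,0.2195,0.5615,0.0008,-1.9087,-1.5411],[543.38,-48.08,566.84],None),
([0.2286,0.6082,1.4074,0.0121,-2.3453,-1.5535],[643.13,-16.97,641.33],None),
([0.2874,0.5874,1.4066,0.0583,-2.284,-1.5794],[647.51,11.89,660.53],None),
([0.6808,0.4277,0.983,0.0895,-2.0479,-1.9634],[586.216,240.733,624.176],None),
([0.6813,0.5796,1.4077,0.1685,-2.1822,-1.8994],[616.547,246.38,684.342],None),
([0.724,0.5703,1.4072,0.2552,-1.9991,-1.8937],[644.34,275.42,718.93],None),
([0.7601,0.5742,1.4065,0.2922,-1.9329,-1.9111],[650.22,300.41,729.85],None),
([0.6816,0.039,-0.2301,0.3209,-0.8731,-2.2145],[577.30,183.89,411.52],None),
([0.6052,0.1045,-0.5917,0.5272,-0.4282,-2.4164],[579.986,160.4685,267.385],[0.5036,0.0944,-0.8588])]
def R(ax,a): return Ro.from_euler(ax,a).as_matrix()
def fk(p,q,sg=1):
    h,a,L1,L2,e,d,T,dw,e2=p
    R2=R('z',q[0])@R('y',q[1]); R3=R2@R('y',-q[2]); R4=R3@R('x',sg*q[3]); R5=R4@R('y',-q[4])
    P=R('z',q[0])@np.array([a,-d,h])+R2@[0,0,L1]+R3@[L2,0,e]+R4@[0,dw,0]+R5@[T,0,e2]
    return P,R5[:,0],R5
if __name__=="__main__":
    for sg in (1,-1):
        f=lambda p:np.concatenate([fk(p,q,sg)[0]-x for q,x,_ in S])
        r=least_squares(f,[150,0,560,420,0,160,250,0,0]);print(sg,np.round(r.x,1),np.abs(r.fun).max())
        print(fk(r.x,S[-1][0],sg)[1],S[-1][2])
        if r.cost<2000: np.save("fk.npy",np.r_[r.x,sg])
E
python3 fk.py
```

```text
1 [ 43.2  70.4 558.6 424.7 -25.7 481.1 143.4 289.7 -49.4] 73.34014795754103
[ 0.26592027  0.43799231 -0.85874859] [0.5036, 0.0944, -0.8588]
-1 [ 1.602e+02 -2.000e-01  5.654e+02  4.218e+02  1.000e-01 -0.000e+00
  2.868e+02 -1.598e+02 -1.000e-01] 0.31161550028491547
[ 0.50362992  0.09438094 -0.85874859] [0.5036, 0.0944, -0.8588]
```

Run:
```python
from fk import *
p=np.load("fk.npy");sg=p[-1];p=p[:-1]
z=np.array([.5036,.0944,-.8588]);z/=np.linalg.norm(z)
Rm=np.array([[-0.8426,-0.1906,0.5036],[-0.1657,0.9817,0.0944],[-0.5124,-0.0039,-0.8588]])
# tool frame vs R5*Rx(q6): solve full via axis only
q=np.array(S[-1][0][:5])
for k in np.linspace(0,1,6):
    tgt=np.array(S[-1][1])+Rm@(np.array([20.5*min(1,k*5),-7.2*min(1,k*5),154.5*k]))
    f=lambda q:np.r_[(fk(p,q,sg)[0]-tgt)/100,(fk(p,q,sg)[1]-z)]
    r=least_squares(f,q);q=r.x;print(k,np.round(q,3),r.cost)
```

```text
0.0 [ 0.605  0.105 -0.592  0.527 -0.428] 1.696902823558177e-30
0.2 [ 0.556  0.137 -0.697  0.693 -0.295] 3.235160253811079e-26
0.4 [ 0.48   0.19  -0.752  0.943 -0.185] 6.1445692023779345e-24
0.6000000000000001 [ 0.103  0.247 -0.764  2.12   0.049] 9.717096160544656e-07
0.8 [ 0.055  0.313 -0.697  2.359  0.067] 0.00041758760940883543
1.0 [ 0.031  0.379 -0.629  2.557  0.073] 0.0012210082125273419
```

```bash
cat > ik.py <<'E'
from fk import *
p=np.load("fk.npy");sg=p[-1];p=p[:-1]
lo=np.array([-3.14,-1.21,-1.07,-3.16,-2.99]);hi=np.array([3.14,2.06,1.41,2.05,-.16])
seat=np.array([635.8,163.4,130])
def zd(t,az): t,az=np.radians([t,az]);return np.array([np.sin(t)*np.cos(az),np.sin(t)*np.sin(az),-np.cos(t)])
def sols(tgt,z,n=60,rng=np.random.default_rng(0)):
    out=[]
    for i in range(n):
        q0=lo+(hi-lo)*rng.random(5); q0[0]=rng.uniform(-.8,1.5)
        r=least_squares(lambda q:np.r_[(fk(p,q,sg)[0]-tgt)/100,fk(p,q,sg)[1]-z],q0,bounds=(lo,hi))
        if r.cost<1e-8 and not any(np.abs(r.x-o).max()<.02 for o in out): out.append(r.x)
    return out
if __name__=="__main__":
    for t in (25,28,31,35,40,45):
        for az in (0,10,20):
            z=zd(t,az)
            print(t,az,[np.round(o,2) for o in sols(seat+8*z,z,30)])
E
python3 ik.py
```

```text
25 0 [array([ 0.45,  0.38, -0.68,  1.04, -0.22])]
25 10 [array([ 0.48,  0.38, -0.64,  0.79, -0.18])]
25 20 [array([ 0.52,  0.39, -0.5 ,  0.28, -0.26])]
28 0 []
28 10 []
28 20 []
31 0 []
31 10 []
31 20 []
35 0 []
35 10 []
35 20 []
40 0 []
40 10 []
40 20 []
45 0 []
45 10 []
45 20 []
```

```bash
cat > t.py <<'E'
from ik import *
for t in (22,25,28,32,36):
    for az in (-25,-10,5,12,20,30,40):
        z=zd(t,az)
        print(t,az,[np.round(o,2) for o in sols(seat+8*z,z,60)])
E
time python3 t.py
```

```text
22 -25 [array([ 0.58,  0.44, -0.52,  0.7 , -0.51])]
22 -10 [array([ 0.55,  0.41, -0.56,  0.7 , -0.39])]
22 5 [array([ 0.53,  0.4 , -0.53,  0.53, -0.33])]
22 12 [array([ 0.53,  0.4 , -0.49,  0.37, -0.33])]
22 20 [array([ 0.52,  0.41, -0.42,  0.18, -0.37])]
22 30 [array([ 0.49,  0.41, -0.33, -0.03, -0.44])]
22 40 [array([ 0.45,  0.42, -0.26, -0.18, -0.53])]
25 -25 [array([ 0.56,  0.43, -0.59,  0.9 , -0.47])]
25 -10 [array([ 0.49,  0.4 , -0.66,  1.02, -0.31])]
25 5 [array([ 0.45,  0.38, -0.68,  0.98, -0.18])]
25 12 [array([ 0.49,  0.39, -0.62,  0.68, -0.19])]
25 20 [array([ 0.52,  0.39, -0.5 ,  0.28, -0.26])]
25 30 [array([ 0.49,  0.4 , -0.37, -0.04, -0.37])]
25 40 [array([ 0.44,  0.41, -0.27, -0.23, -0.47])]
28 -25 [array([ 0.53,  0.42, -0.65,  1.12, -0.44])]
28 -10 [array([ 0.39,  0.38, -0.73,  1.43, -0.26])]
28 5 []
28 12 []
28 20 []
28 30 [array([ 0.49,  0.39, -0.4 , -0.05, -0.29])]
28 40 [array([ 0.43,  0.41, -0.28, -0.3 , -0.43])]
32 -25 [array([ 0.47,  0.41, -0.71,  1.4 , -0.44])]
32 -10 [array([ 0.27,  0.38, -0.76,  1.9 , -0.24])]
32 5 []
32 12 []
32 20 []
32 30 [array([ 0.49,  0.39, -0.43, -0.1 , -0.2 ])]
32 40 [array([ 0.41,  0.4 , -0.28, -0.41, -0.38])]
36 -25 [array([ 0.43,  0.41, -0.75,  1.63, -0.46])]
36 -10 []
36 5 []
36 12 []
36 20 []
36 30 []
36 40 [array([ 0.38,  0.39, -0.27, -0.56, -0.35])]
real	2m6.374s
user	2m5.855s
sys	0m0.163s
```

Call:
{"fn": "drive_tool", "kwargs": {"increments": [[-1,[0.1,-0.15,0.01],0],[-1,[0.1,-0.16,0.017],0],[-1,[0.1,-0.16,0.017],0],[-1,[0.1,-0.16,0.017],0],[-1,[0.1,-0.16,0.017],0],[-1,[0.1,-0.16,0.017],0],[-1,[0,0,0],0]]}}

```text
clock: 13.42
position: [502.6, -122.5, 161.8]
ee_rot: [-0.089, 0.962, 0.02, 0.259]
contact_force: [0.2, 0.6, -0.0]
gripper_width: 26.9
```

```bash
python3 st.py
```

```text
{'clock': 13.425, 'joints': array([ 0.0252,  0.1243, -0.6157, -0.2309, -0.3174, -1.2104]), 'position': array([ 502.5522, -122.4572,  161.7518]), 'gripper_width': 26.93790244799446, 'contact_force': array([ 0.1932,  0.6077, -0.0405])}
[[-0.8498 -0.1817  0.4948]
 [-0.1614  0.9833  0.0839]
 [-0.5018 -0.0085 -0.8649]] tilt 30.12407441186258 az 9.624386589158835 x az -169.24907648833013 q1 deg 1.4446684987486882
vial [ 496.48   -123.5283  167.5967] to seat tool axes mm [-145.825   257.1543  125.5313] units [-0.4861  0.8572  0.4184]
```

Call:
{"fn": "drive_tool", "kwargs": {"increments": [[-1,[0.14,0.019,0.046],0],[-1,[0.14,0.019,0.046],0],[-1,[0,0,0],0]]}}

```text
clock: 13.8
position: [439.9, -120.2, 93.6]
ee_rot: [-0.091, 0.962, 0.021, 0.256]
contact_force: [0.2, -1.0, -0.1]
gripper_width: 26.6
```

```bash
python3 st.py
```

```text
{'clock': 13.8, 'joints': array([-0.0162,  0.1677, -0.7173, -0.5023, -0.1971, -0.8962]), 'position': array([ 439.9049, -120.1707,   93.6244]), 'gripper_width': 26.617664622278916, 'contact_force': array([ 0.1999, -0.9735, -0.0609])}
[[-0.8519 -0.186   0.4896]
 [-0.1649  0.9825  0.0864]
 [-0.4971 -0.0071 -0.8677]] tilt 29.809565110225755 az 10.006295135648001 x az -169.0453122290048 q1 deg -0.9293977968064773
vial [ 433.8705 -121.2704   99.503 ] to seat tool axes mm [-234.1232  241.9161   96.9834] units [-0.7804  0.8064  0.3233]
```

Call:
{"fn": "drive_tool", "kwargs": {"increments": [[-1,[0.12,0.026,-0.07],0],[-1,[0.12,0.026,-0.07],0],[-1,[0,0,0],0]]}}

```text
clock: 14.18
position: [355.7, -120.6, 96.1]
ee_rot: [-0.092, 0.961, 0.02, 0.259]
contact_force: [0.4, -0.1, -0.5]
gripper_width: 27.2
```

```bash
python3 st.py
```

```text
{'clock': 14.175, 'joints': array([-0.0513,  0.0362, -0.8465, -0.5747, -0.2061, -0.7928]), 'position': array([ 355.6635, -120.638 ,   96.0893]), 'gripper_width': 27.23161561869274, 'contact_force': array([ 0.3728, -0.0908, -0.4695])}
[[-0.849  -0.1875  0.494 ]
 [-0.1668  0.9822  0.086 ]
 [-0.5013 -0.0094 -0.8652]] tilt 30.09372058448745 az 9.878396811845414 x az -168.88415766048612 q1 deg -2.9397960992241625
vial [ 349.5999 -121.7395  101.9375] to seat tool axes mm [-304.6251  226.1595  141.626 ] units [-1.0154  0.7539  0.4721]
```

Call:
{"fn": "drive_tool", "kwargs": {"increments": [[-1,[0.085,0,0.13],0],[-1,[0,0,0],0]]}}

```text
clock: 14.42
position: [353.1, -123.8, 71.2]
ee_rot: [-0.091, 0.963, 0.02, 0.255]
contact_force: [0.7, -0.3, -0.8]
gripper_width: 27.3
```

```bash
python3 st.py
```

```text
{'clock': 14.425, 'joints': array([-0.1475,  0.1113, -0.8012, -0.7666, -0.2258, -0.5205]), 'position': array([ 353.1141, -123.7971,   71.2203]), 'gripper_width': 27.267040581034163, 'contact_force': array([ 0.6707, -0.2756, -0.8188])}
[[-0.8538 -0.1853  0.4864]
 [-0.165   0.9827  0.0848]
 [-0.4937 -0.0079 -0.8696]] tilt 29.588138852207663 az 9.883815493067997 x az -169.0653287342763 q1 deg -8.448664713652956
vial [ 347.1005 -124.8837   77.1226] to seat tool axes mm [-320.1652  229.3723  118.8844] units [-1.0672  0.7646  0.3963]
```

```bash
cat > t2.py <<'E'
from ik import *
from scipy.spatial.transform import Rotation as Ro
z=np.array([.4864,.0848,-.8696]);z/=np.linalg.norm(z)
lo2=lo.copy()
for h in (100,150,200,260,320):
  q=np.array([-.05,.036,-.85,-.57,-.206])
  for x in range(400,180,-30):
    for y in (-120,):
        tgt=np.array([x,y,h])
        r=least_squares(lambda q:np.r_[(fk(p,q,sg)[0]-tgt)/100,fk(p,q,sg)[1]-z],q);q=r.x
        print(h,x,np.round(q,2),"%.1e"%r.cost)
E
python3 t2.py
```

```text
100 400 [-0.01  0.09 -0.79 -0.48 -0.2 ] 3.0e-29
100 370 [-0.02  0.05 -0.84 -0.5  -0.2 ] 5.2e-19
100 340 [-0.02 -0.   -0.89 -0.51 -0.2 ] 7.1e-31
100 310 [-0.03 -0.06 -0.94 -0.5  -0.2 ] 4.1e-31
100 280 [-0.02 -0.12 -1.   -0.48 -0.2 ] 1.7e-30
100 250 [ 0.05 -0.21 -1.11 -0.35 -0.17] 7.1e-25
100 220 [ 0.19 -0.36 -1.36  0.18 -0.05] 3.5e-23
100 190 [ 0.31 -0.59 -1.42  0.3  -0.23] 4.8e-30
150 400 [ 0.04 -0.03 -0.82 -0.24 -0.28] 7.1e-20
150 370 [ 0.05 -0.09 -0.88 -0.22 -0.28] 2.1e-30
150 340 [ 0.06 -0.15 -0.94 -0.2  -0.28] 1.4e-30
150 310 [ 0.08 -0.23 -1.   -0.16 -0.29] 1.1e-31
150 280 [ 0.11 -0.31 -1.06 -0.1  -0.31] 4.1e-30
150 250 [ 0.16 -0.42 -1.13 -0.02 -0.35] 7.7e-29
150 220 [ 0.24 -0.57 -1.2   0.08 -0.43] 3.4e-27
150 190 [ 0.46 -0.83 -1.25  0.21 -0.67] 1.2e-04
200 400 [ 0.05 -0.13 -0.77 -0.14 -0.42] 8.4e-20
200 370 [ 0.06 -0.19 -0.82 -0.13 -0.43] 8.2e-20
200 340 [ 0.07 -0.26 -0.87 -0.11 -0.45] 2.4e-19
200 310 [ 0.09 -0.34 -0.92 -0.09 -0.47] 6.8e-19
200 280 [ 0.12 -0.43 -0.97 -0.06 -0.51] 3.5e-18
200 250 [ 0.16 -0.53 -1.01 -0.01 -0.57] 3.3e-30
200 220 [ 0.24 -0.66 -1.07  0.06 -0.66] 5.2e-25
200 190 [ 0.42 -0.86 -1.1   0.14 -0.83] 1.9e-04
260 400 [ 0.06 -0.21 -0.68 -0.1  -0.59] 1.7e-31
260 370 [ 0.07 -0.28 -0.72 -0.09 -0.61] 1.5e-21
260 340 [ 0.08 -0.35 -0.76 -0.08 -0.64] 5.1e-21
260 310 [ 0.09 -0.42 -0.8  -0.06 -0.67] 3.4e-20
260 280 [ 0.12 -0.5  -0.84 -0.04 -0.72] 5.8e-19
260 250 [ 0.16 -0.6  -0.88 -0.01 -0.77] 4.9e-31
260 220 [ 0.25 -0.72 -0.92  0.05 -0.85] 5.2e-24
260 190 [ 0.4  -0.87 -0.95  0.11 -0.99] 2.1e-04
320 400 [ 0.06 -0.26 -0.56 -0.08 -0.76] 3.3e-23
320 370 [ 0.07 -0.33 -0.6  -0.07 -0.78] 7.4e-22
320 340 [ 0.08 -0.4  -0.64 -0.06 -0.81] 2.4e-21
320 310 [ 0.09 -0.47 -0.68 -0.05 -0.85] 1.6e-20
320 280 [ 0.12 -0.54 -0.71 -0.04 -0.89] 1.9e-19
320 250 [ 0.16 -0.63 -0.74 -0.01 -0.94] 4.9e-32
320 220 [ 0.25 -0.73 -0.78  0.04 -1.01] 1.6e-23
320 190 [ 0.39 -0.86 -0.8   0.09 -1.13] 2.2e-04
```

Call:
{"fn": "drive_tool", "kwargs": {"increments": [[-1,[0.0,0.015,-0.172],0],[-1,[0.0,0.015,-0.172],0],[-1,[0.14,0.015,-0.08],0],[-1,[0.176,0.01,0.1],0],[-1,[0.176,0.01,0.1],0],[-1,[0,0,0],0]]}}

```text
clock: 15.18
position: [232.3, -137.5, 84.3]
ee_rot: [-0.094, 0.967, 0.024, 0.234]
contact_force: [0.7, -0.3, -0.4]
gripper_width: 26.9
```

```bash
python3 st.py
```

```text
{'clock': 15.175, 'joints': array([-0.3001, -0.0951, -0.9528, -0.6675, -0.3619, -0.4903]), 'position': array([ 232.3217, -137.5   ,   84.2717]), 'gripper_width': 26.939138139274608, 'contact_force': array([ 0.6932, -0.295 , -0.4298])}
[[-0.8729 -0.1925  0.4484]
 [-0.1698  0.9813  0.0906]
 [-0.4574  0.003  -0.8892]] tilt 27.222526979703897 az 11.428478872063506 x az -168.9903763486235 q1 deg -17.193939121775344
vial [ 226.5725 -138.6463   90.4211] to seat tool axes mm [-426.6035  217.7492  175.6712] units [-1.422   0.7258  0.5856]
```

Call:
{"fn": "drive_tool", "kwargs": {"increments": [[-1,[-0.08,0.0,-0.17],0],[-1,[0,0,0],0]]}}

```text
clock: 15.42
position: [232.3, -134.7, 114.6]
ee_rot: [-0.102, 0.966, 0.028, 0.237]
contact_force: [-0.2, -0.2, -0.2]
gripper_width: 26.7
```

```bash
python3 st.py
```

```text
{'clock': 15.425, 'joints': array([-0.1917, -0.2218, -0.9758, -0.483 , -0.4141, -0.7641]), 'position': array([ 232.3435, -134.6909,  114.6399]), 'gripper_width': 26.682117203986788, 'contact_force': array([-0.2034, -0.2099, -0.1969])}
[[-0.8674 -0.2101  0.4512]
 [-0.1833  0.9777  0.1028]
 [-0.4627  0.0065 -0.8865]] tilt 27.562342392255847 az 12.834623884630041 x az -168.06642919033246 q1 deg -10.986086227187148
vial [ 226.5849 -135.9686  120.7545] to seat tool axes mm [-414.0978  206.78    207.1933] units [-1.3803  0.6893  0.6906]
```

Call:
{"fn": "drive_tool", "kwargs": {"increments": [[-1,[-0.063,0.0,-0.155],0],[-1,[0.03,0.0,-0.1],0],[-1,[0,0,0],0]]}}

```text
clock: 15.8
position: [206.1, -141.0, 186.7]
ee_rot: [-0.1, 0.966, 0.029, 0.236]
contact_force: [-0.1, -0.1, -0.7]
gripper_width: 26.5
```

```bash
python3 st.py
```

```text
{'clock': 15.8, 'joints': array([-0.1887, -0.4631, -0.9133, -0.2933, -0.6959, -0.9908]), 'position': array([ 206.0636, -140.9858,  186.6975]), 'gripper_width': 26.487594327920178, 'contact_force': array([-0.0845, -0.0605, -0.6724])}
[[-0.8682 -0.2064  0.4512]
 [-0.1793  0.9784  0.1026]
 [-0.4626  0.0081 -0.8865]] tilt 27.561575327611447 az 12.805499680681047 x az -168.33260749105673 q1 deg -10.811836601690176
vial [ 200.3026 -142.2519  192.8123] to seat tool axes mm [-403.8542  208.669   283.5234] units [-1.3462  0.6956  0.9451]
```

```bash
cat > t3.py <<'E'
from ik import *
def run(z,az=None,shift=-6,verbose=1,wr=300.):
    z=np.array(z)/np.linalg.norm(z)
    g=np.array([np.cos(np.radians(28))*np.cos(np.radians(12.45)),np.cos(np.radians(28))*np.sin(np.radians(12.45)),np.sin(np.radians(28))])
    end=seat+shift*g+8.15*z
    q=np.array([.6,.1,-.55,.45,-.45])
    h=hi.copy();h[4]=-.17
    for b in (160,120,90,60,40,20,0):
        tgt=end-b*z
        r=least_squares(lambda q:np.r_[(fk(p,q,sg)[0]-tgt)/wr,fk(p,q,sg)[1]-z],np.clip(q,lo+1e-6,h-1e-6),bounds=(lo,h));q=r.x
        P,zz,_=fk(p,q,sg)
        if verbose: print(b,np.round(q,3),"poserr %.1f tilt %.1f az %.1f"%(np.linalg.norm(P-tgt),np.degrees(np.arccos(-zz[2])),np.degrees(np.arctan2(zz[1],zz[0]))))
for z in ([.4512,.1028,-.8865],[.43,.13,-.89],[.41,.095,-.9]): run(z);print()
E
python3 t3.py
```

```text
160 [ 0.604  0.09  -0.552  0.363 -0.505] poserr 0.0 tilt 27.6 az 12.8
120 [ 0.58   0.158 -0.588  0.425 -0.402] poserr 0.0 tilt 27.6 az 12.8
90 [ 0.558  0.211 -0.618  0.501 -0.321] poserr 0.0 tilt 27.6 az 12.8
60 [ 0.522  0.263 -0.66   0.643 -0.229] poserr 0.0 tilt 27.6 az 12.8
40 [ 0.487  0.298 -0.688  0.777 -0.17 ] poserr 0.6 tilt 27.3 az 12.9
20 [ 0.489  0.338 -0.657  0.72  -0.17 ] poserr 2.9 tilt 26.4 az 13.5
0 [ 0.491  0.378 -0.623  0.654 -0.17 ] poserr 4.8 tilt 25.5 az 14.3

160 [ 0.582  0.098 -0.499  0.253 -0.537] poserr 0.0 tilt 26.8 az 16.8
120 [ 0.567  0.165 -0.529  0.289 -0.44 ] poserr 0.0 tilt 26.8 az 16.8
90 [ 0.554  0.217 -0.551  0.33  -0.367] poserr 0.0 tilt 26.8 az 16.8
60 [ 0.539  0.271 -0.576  0.394 -0.289] poserr 0.0 tilt 26.8 az 16.8
40 [ 0.525  0.306 -0.599  0.465 -0.233] poserr 0.0 tilt 26.8 az 16.8
20 [ 0.502  0.342 -0.629  0.578 -0.17 ] poserr 0.2 tilt 26.7 az 16.9
0 [ 0.503  0.382 -0.595  0.515 -0.17 ] poserr 2.0 tilt 26.0 az 17.8

160 [ 0.598  0.114 -0.475  0.279 -0.589] poserr 0.0 tilt 25.1 az 13.0
120 [ 0.581  0.178 -0.507  0.314 -0.493] poserr 0.0 tilt 25.1 az 13.0
90 [ 0.567  0.228 -0.53   0.353 -0.421] poserr 0.0 tilt 25.1 az 13.0
60 [ 0.552  0.279 -0.555  0.409 -0.346] poserr 0.0 tilt 25.1 az 13.0
40 [ 0.539  0.314 -0.574  0.465 -0.293] poserr 0.0 tilt 25.1 az 13.0
20 [ 0.52   0.348 -0.6    0.552 -0.235] poserr 0.0 tilt 25.1 az 13.0
0 [ 0.489  0.382 -0.635  0.696 -0.17 ] poserr 0.2 tilt 25.0 az 13.1
```

Call:
{"fn": "drive_tool", "kwargs": {"increments": [[-1,[-0.147,0.077,0.049],0],[-1,[-0.147,0.077,0.049],0],[-1,[-0.147,0.077,0.049],0],[-1,[-0.147,0.077,0.049],0],[-1,[-0.147,0.077,0.049],0],[-1,[-0.147,0.077,0.049],0],[-1,[-0.147,0.077,0.049],0],[-1,[-0.147,0.077,0.049],0],[-1,[0,0,0],0]]}}

```text
clock: 16.92
position: [492.1, 80.5, 226.9]
ee_rot: [-0.098, 0.969, 0.026, 0.223]
contact_force: [-0.5, -0.4, -0.7]
gripper_width: 27.0
```

```bash
sed -i 's/^seat=.*/g0=np.array([.862,.190,.4695]);seat=np.array([635.8,163.4,130])-6*g0/' st.py; python3 st.py
```

```text
{'clock': 16.925, 'joints': array([ 0.5563, -0.0157, -0.7492,  0.357 , -0.4302, -2.2202]), 'position': array([492.106 ,  80.496 , 226.8618]), 'gripper_width': 26.95476049642647, 'contact_force': array([-0.468 , -0.3602, -0.6667])}
[[-0.8809 -0.2019  0.4282]
 [-0.1784  0.9794  0.0946]
 [-0.4384  0.007  -0.8987]] tilt 26.00780790986493 az 12.463129419965997 x az -168.54814677080876 q1 deg 31.874920968598488
vial [486.5025  79.2965 233.1343] to seat tool axes mm [-95.3069  51.4228 164.7819] units [-0.3177  0.1714  0.5493]
```

Call:
{"fn": "drive_tool", "kwargs": {"increments": [[-1,[-0.1,0.055,0.01],0],[-1,[-0.1,0.055,0.01],0],[-1,[-0.1,0.055,0.01],0],[-1,[0,0,0],0],[-1,[0,0,0],0]]}}

```text
clock: 17.55
position: [561.3, 141.8, 257.9]
ee_rot: [-0.097, 0.97, 0.026, 0.222]
contact_force: [-0.9, 0.4, -1.7]
gripper_width: 27.2
```

```bash
python3 st.py
python3 - <<'E'
from h import *
import pickle
s=read_state();w=calibration("wrist")
cv2.imwrite(f"pics/w8.png",get_image("wrist")[:,:,::-1]);pickle.dump((s,w),open("w8.pkl","wb"))
cv2.imwrite(f"pics/sd8.png",get_image("side")[160:300,240:420,::-1])
E
```

```text
{'clock': 17.55, 'joints': array([ 0.5973,  0.1006, -0.5268,  0.3214, -0.5436, -2.2118]), 'position': array([561.3495, 141.7895, 257.9474]), 'gripper_width': 27.19593509878369, 'contact_force': array([-0.8742,  0.3568, -1.7334])}
[[-0.8823 -0.1988  0.4266]
 [-0.176   0.98    0.0925]
 [-0.4364  0.0065 -0.8997]] tilt 25.879543202801532 az 12.23654021708479 x az -168.71673002752703 q1 deg 34.22228648031747
vial [555.7553 140.613  264.2326] to seat tool axes mm [-10.0617   5.4373 157.246 ] units [-0.0335  0.0181  0.5242]
```

View pics/w8.png

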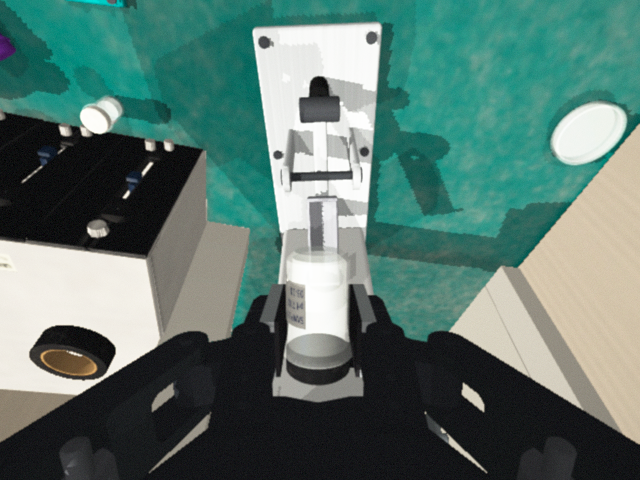

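Run:
```python
from h import *
import pickle
np.set_printoptions(precision=1,suppress=True)
s,w=pickle.load(open("w8.pkl","rb"))
a=cv2.imread("pics/w8.png")
cv2.imwrite("pics/e2.png",cv2.resize(a[100:300,250:390],None,fx=4,fy=3,interpolation=2))
g=np.array([.862,.190,.4695]);S=np.array([635.8,163.4,130])
print(proj(w,S-35*g),proj(w,S),proj(w,S+35*g), "v",proj(w,[555.8,140.6,264.2]))
```

```text
[324.3 203.8] [324.8 244.6] [325.3 283.3] v [318.9 314.4]
```

View pics/e2.png

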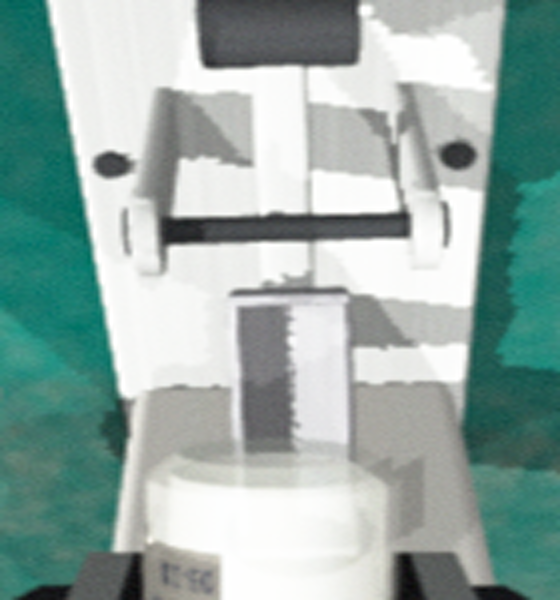

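View pics/sd8.png

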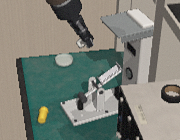

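Call:
{"fn": "drive_tool", "kwargs": {"increments": [[-1,[-0.033,0.015,0.1],0],[-1,[0,0,0.12],0],[-1,[0,0,0.12],0],[-1,[0,0,0],0]]}}

```text
clock: 18.15
position: [612.5, 155.9, 168.9]
ee_rot: [-0.096, 0.97, 0.024, 0.221]
contact_force: [-0.1, -0.5, 0.5]
gripper_width: 26.8
```

```bash
python3 st.py
python3 - <<'E'
from h import *
a=get_image("side")[150:300,240:420,::-1]
cv2.imwrite(f"pics/sd9.png",cv2.resize(a,None,fx=4,fy=4,interpolation=2))
a=get_image("scene")[120:310,250:400,::-1]
cv2.imwrite(f"pics/sc9.png",cv2.resize(a,None,fx=3,fy=3,interpolation=2))
E
```

```text
{'clock': 18.15, 'joints': array([ 0.5405,  0.2864, -0.5874,  0.4902, -0.3045, -2.3535]), 'position': array([612.4907, 155.9378, 168.9143]), 'gripper_width': 26.781995850637585, 'contact_force': array([-0.0714, -0.5213,  0.4625])}
[[-0.8839 -0.1977  0.4237]
 [-0.1762  0.9803  0.0896]
 [-0.4331  0.0046 -0.9013]] tilt 25.665521162162168 az 11.94564942232634 x az -168.72372226119833 q1 deg 30.968245679594663
vial [606.9158 154.7842 175.2208] to seat tool axes mm [-1.4732  2.4216 54.0162] units [-0.0049  0.0081  0.1801]
```

View pics/sd9.png

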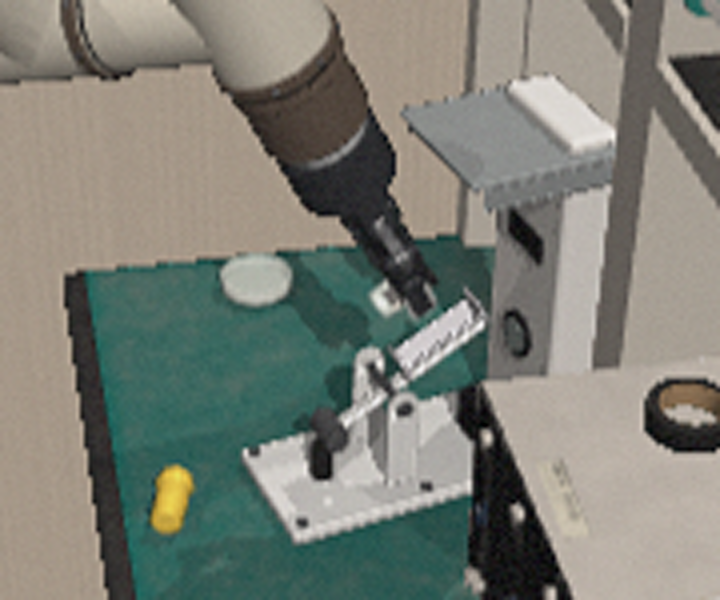

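View pics/sc9.png

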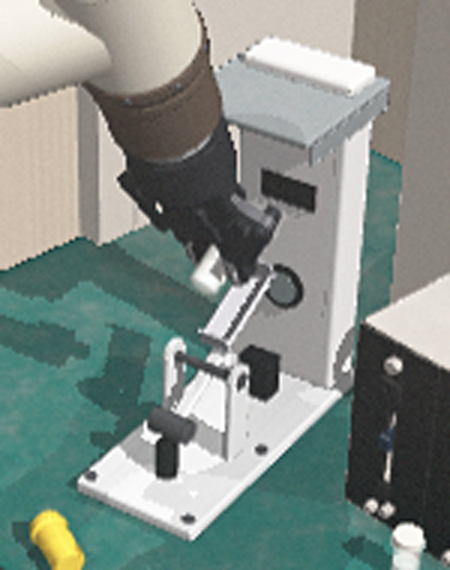

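Call:
{"fn": "drive_tool", "kwargs": {"increments": [[-1,[-0.003,0.003,0.06],0],[-1,[0,0.002,0.06],0],[-1,[0,0,0],0]]}}

```text
clock: 18.62
position: [629.7, 162.0, 141.2]
ee_rot: [-0.097, 0.969, 0.026, 0.224]
contact_force: [-0.1, -0.9, -0.6]
gripper_width: 26.8
```

```bash
python3 st.py
python3 - <<'E'
from h import *
a=get_image("side")[150:300,240:420,::-1]
cv2.imwrite(f"pics/sd10.png",cv2.resize(a,None,fx=4,fy=4,interpolation=2))
a=get_image("wrist")[:,:,::-1]
cv2.imwrite(f"pics/w10.png",a)
E
```

```text
{'clock': 18.625, 'joints': array([ 0.4983,  0.3437, -0.6366,  0.6899, -0.1957, -2.5233]), 'position': array([629.7464, 161.9593, 141.1753]), 'gripper_width': 26.84735592098714, 'contact_force': array([-0.0767, -0.8836, -0.5953])}
[[-0.881  -0.1986  0.4295]
 [-0.1757  0.9801  0.0928]
 [-0.4393  0.0063 -0.8983]] tilt 26.063685200195295 az 12.192992405161219 x az -168.71852192919474 q1 deg 28.55312406131479
vial [624.132  160.7812 147.4421] to seat tool axes mm [ 2.9177  0.0318 21.1259] units [0.0097 0.0001 0.0704]
```

View pics/sd10.png

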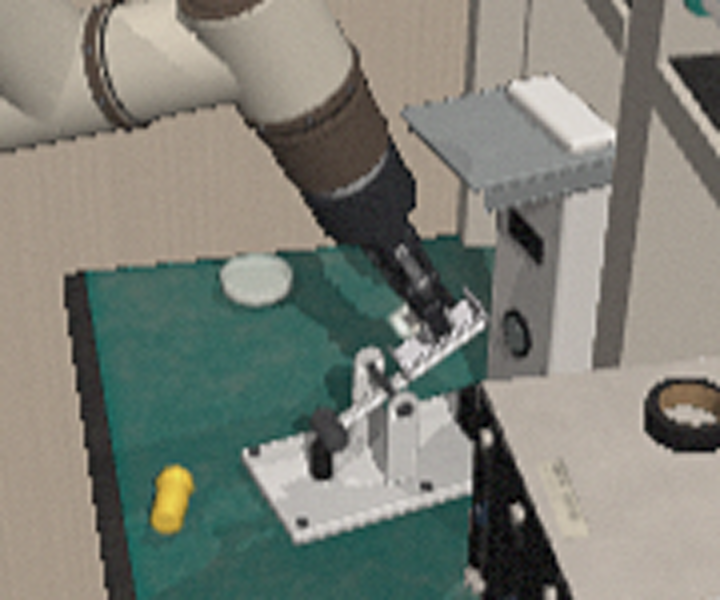

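View pics/w10.png

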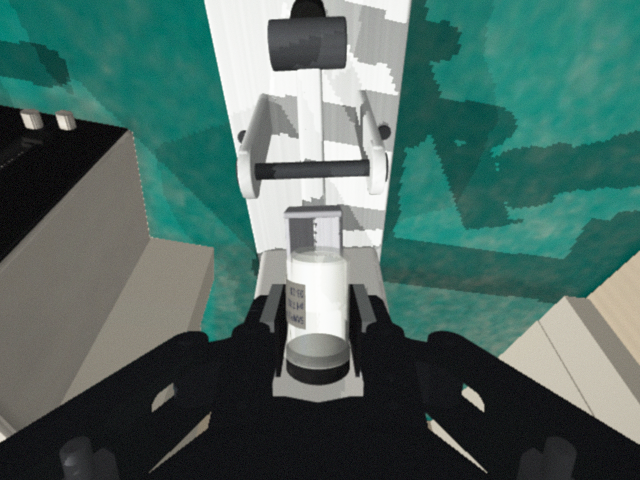

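Call:
{"fn": "drive_tool", "kwargs": {"increments": [[-1,[0.008,-0.007,0.02],-0.01],[-1,[0,0,0.017],0],[-1,[0,0,0],0]]}}

```text
clock: 19.1
position: [634.4, 161.7, 132.2]
ee_rot: [-0.106, 0.969, 0.024, 0.224]
contact_force: [-0.1, 0.5, -0.7]
gripper_width: 27.1
```

```bash
python3 st.py
python3 - <<'E'
from h import *
a=get_image("wrist")[:,:,::-1]
cv2.imwrite(f"pics/w11.png",cv2.resize(a[170:400,220:420],None,fx=3.5,fy=2.6,interpolation=2))
E
```

```text
{'clock': 19.1, 'joints': array([ 0.4754,  0.3603, -0.654 ,  0.7713, -0.161 , -2.5675]), 'position': array([634.3877, 161.6795, 132.1801]), 'gripper_width': 27.128433192055002, 'contact_force': array([-0.1296,  0.4793, -0.713 ])}
[[-0.8775 -0.2166  0.4279]
 [-0.1949  0.9763  0.0946]
 [-0.4382 -0.0004 -0.8989]] tilt 25.990614455466073 az 12.4659558554753 x az -167.4794185556175 q1 deg 27.23917069630462
vial [628.7944 160.4409 138.4542] to seat tool axes mm [ 2.9758  1.383  11.0879] units [0.0099 0.0046 0.037 ]
```

View pics/w11.png

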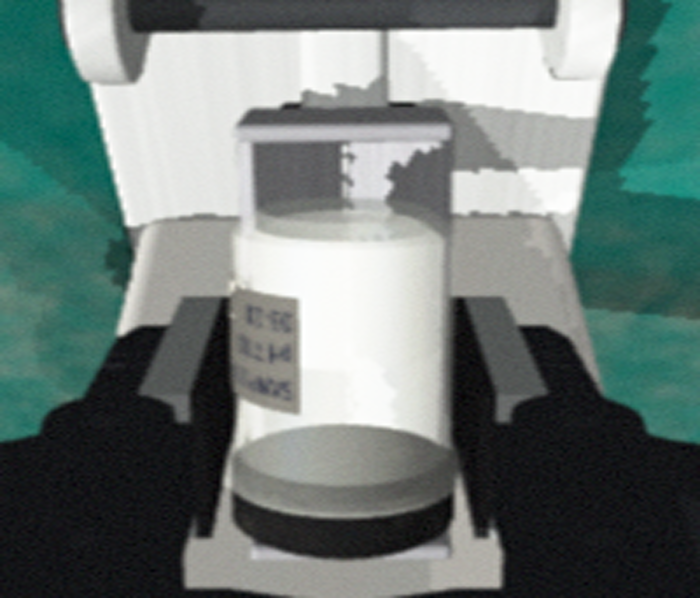

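Call:
{"fn": "drive_tool", "kwargs": {"increments": [[-1,[0.004,0.002,0.013],0],[-1,[0.004,0.002,0.013],0],[-1,[0,0,0],0]]}}

```text
clock: 19.52
position: [636.0, 162.8, 125.7]
ee_rot: [-0.107, 0.969, 0.024, 0.22]
contact_force: [-0.2, 0.4, -1.0]
gripper_width: 26.6
```

```bash
python3 st.py
python3 - <<'E'
from h import *
a=get_image("wrist")[:,:,::-1]
cv2.imwrite(f"pics/w12.png",cv2.resize(a[170:400,220:420],None,fx=3.5,fy=2.6,interpolation=2))
a=get_image("side")[150:300,240:420,::-1]
cv2.imwrite(f"pics/sd12.png",cv2.resize(a,None,fx=4,fy=4,interpolation=2))
E
```

```text
{'clock': 19.525, 'joints': array([ 0.4772,  0.3735, -0.6475,  0.7588, -0.1606, -2.5569]), 'position': array([636.0421, 162.7726, 125.667 ]), 'gripper_width': 26.604121343046717, 'contact_force': array([-0.1553,  0.3709, -1.0146])}
[[-0.8807 -0.2173  0.4208]
 [-0.1961  0.9761  0.0937]
 [-0.4311 -0.     -0.9023]] tilt 25.53726501358762 az 12.550791718922213 x az -167.44597505113373 q1 deg 27.33878563862717
vial [630.4989 161.5384 131.9861] to seat tool axes mm [1.8154 0.6764 4.4558] units [0.0061 0.0023 0.0149]
```

View pics/w12.png

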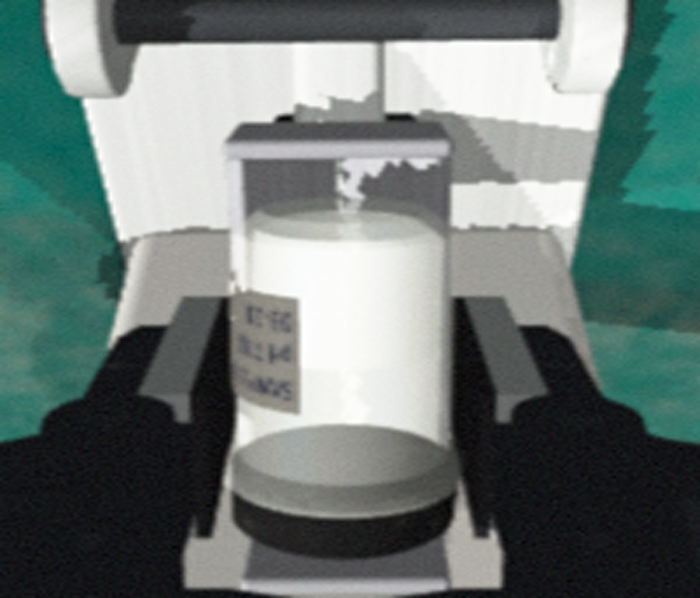

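View pics/sd12.png

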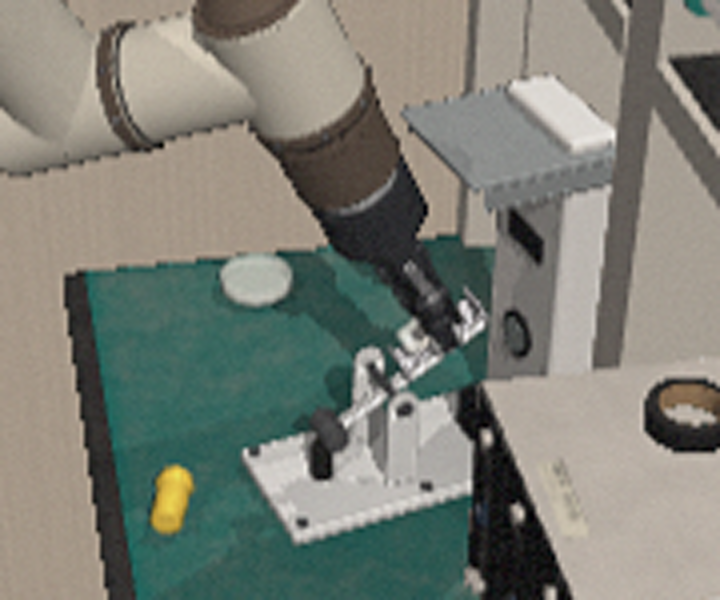

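Call:
{"fn": "drive_tool", "kwargs": {"increments": [[-1,[0.003,-0.001,0.01],0],[-1,[0.002,-0.001,0.01],0],[-1,[0,0,0],0]]}}

```text
clock: 20.0
position: [638.5, 162.9, 122.0]
ee_rot: [-0.107, 0.97, 0.025, 0.218]
contact_force: [1.0, 1.2, 1.0]
gripper_width: 27.1
```

```bash
python3 st.py
python3 - <<'E'
from h import *
a=get_image("wrist")[:,:,::-1]
cv2.imwrite(f"pics/w13.png",cv2.resize(a[170:400,220:420],None,fx=3.5,fy=2.6,interpolation=2))
a=get_image("side")[150:300,240:420,::-1]
cv2.imwrite(f"pics/sd13.png",cv2.resize(a,None,fx=4,fy=4,interpolation=2))
E
```

```text
{'clock': 20.0, 'joints': array([ 0.4772,  0.3827, -0.6396,  0.7427, -0.1597, -2.5407]), 'position': array([638.5346, 162.931 , 122.0254]), 'gripper_width': 27.10744685040452, 'contact_force': array([1.0203, 1.2444, 0.9819])}
[[-0.8818 -0.2186  0.4179]
 [-0.1969  0.9758  0.095 ]
 [-0.4285  0.0015 -0.9035]] tilt 25.374919837327504 az 12.806818639767524 x az -167.41302006384498 q1 deg 27.342273031410798
vial [633.0126 161.6842 128.3606] to seat tool axes mm [2.494  1.0814 0.1222] units [0.0083 0.0036 0.0004]
```

View pics/w13.png

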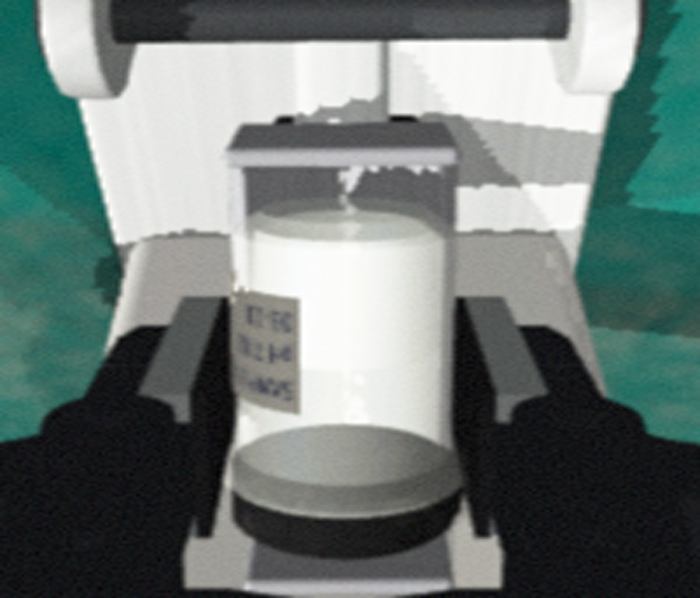

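View pics/sd13.png

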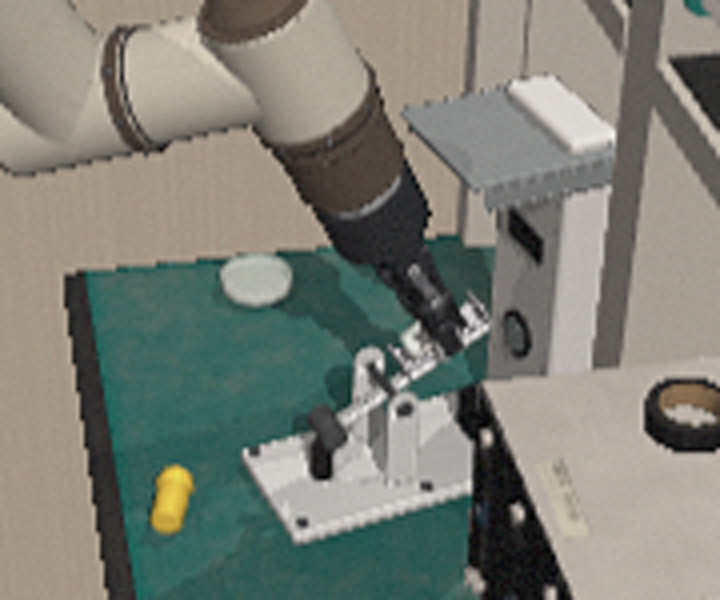

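Call:
{"fn": "drive_tool", "kwargs": {"increments": [[-1,[0,0,0.008],0],[-1,[0,0,0],0],[0.25,[0,0,0],0],[0.25,[0,0,0],0],[0.25,[0,0,0],0],[0.25,[0,0,0],0]]}}

```text
clock: 20.85
position: [639.5, 162.3, 120.4]
ee_rot: [-0.107, 0.97, 0.024, 0.217]
contact_force: [0.4, -0.4, 0.7]
gripper_width: 53.4
```

```bash
python3 st.py
python3 - <<'E'
from h import *
a=get_image("wrist")[:,:,::-1]
cv2.imwrite(f"pics/w14.png",a)
a=get_image("side")[150:300,240:420,::-1]
cv2.imwrite(f"pics/sd14.png",cv2.resize(a,None,fx=4,fy=4,interpolation=2))
E
```

```text
{'clock': 20.85, 'joints': array([ 0.4766,  0.3865, -0.6365,  0.7374, -0.1607, -2.5357]), 'position': array([639.5035, 162.3344, 120.4117]), 'gripper_width': 53.405587867706046, 'contact_force': array([ 0.3823, -0.3629,  0.6781])}
[[-0.8828 -0.2177  0.4163]
 [-0.1964  0.976   0.0938]
 [-0.4267  0.0011 -0.9044]] tilt 25.25941942545214 az 12.700072233907376 x az -167.45676637306119 q1 deg 27.307387513406358
vial [633.9922 161.0984 126.7583] to seat tool axes mm [ 2.5605  1.8665 -1.6756] units [ 0.0085  0.0062 -0.0056]
```

View pics/w14.png

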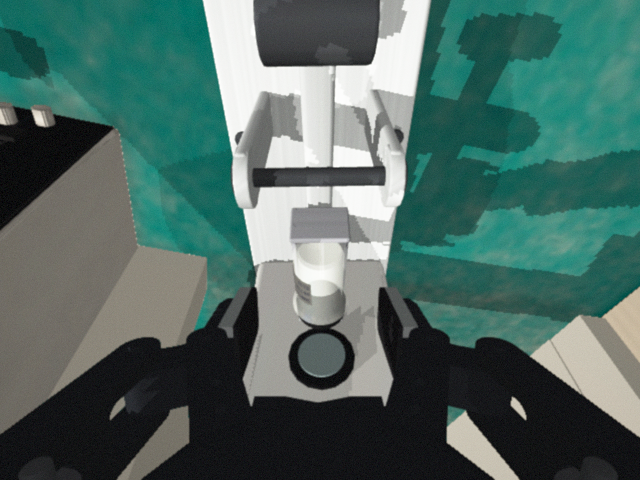

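View pics/sd14.png

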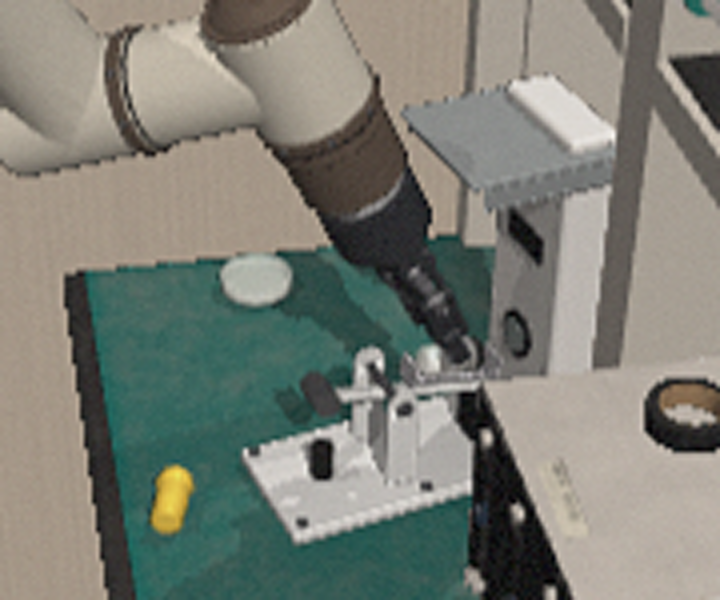

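Call:
{"fn": "drive_tool", "kwargs": {"increments": [[0.25,[0,0,-0.05],0],[0.25,[0,0,-0.1],0],[0.25,[0,0,-0.14],0],[0.25,[0,0,-0.14],0],[0.25,[0,0,-0.14],0],[0.25,[0,0,0],0],[0.25,[0,0,0],0],[0.25,[0,0,0],0]]}}

```text
clock: 21.95
position: [568.0, 146.1, 273.3]
ee_rot: [-0.107, 0.97, 0.024, 0.216]
contact_force: [0.1, 0.8, -0.3]
gripper_width: 53.4
```

```bash
python3 st.py
python3 - <<'E'
from h import *
a=get_image("wrist")[:,:,::-1]
cv2.imwrite(f"pics/w15.png",a)
a=get_image("side")[150:300,240:420,::-1]
cv2.imwrite(f"pics/sd15.png",cv2.resize(a,None,fx=4,fy=4,interpolation=2))
a=get_image("scene")[:,:,::-1]
cv2.imwrite(f"pics/sc15.png",a)
E
```

```text
{'clock': 21.95, 'joints': array([ 0.5972,  0.1054, -0.4604,  0.2753, -0.6123, -2.1431]), 'position': array([567.9885, 146.1084, 273.3166]), 'gripper_width': 53.40623351565351, 'contact_force': array([ 0.1288,  0.789 , -0.3338])}
[[-0.8839 -0.2176  0.414 ]
 [-0.197   0.976   0.0926]
 [-0.4242  0.0003 -0.9056]] tilt 25.09948501676233 az 12.60593473673286 x az -167.43793222937114 q1 deg 34.216637269166995
vial [562.4934 144.8812 279.6789] to seat tool axes mm [  1.0407   2.0891 167.9104] units [0.0035 0.007  0.5597]
```

View pics/w15.png

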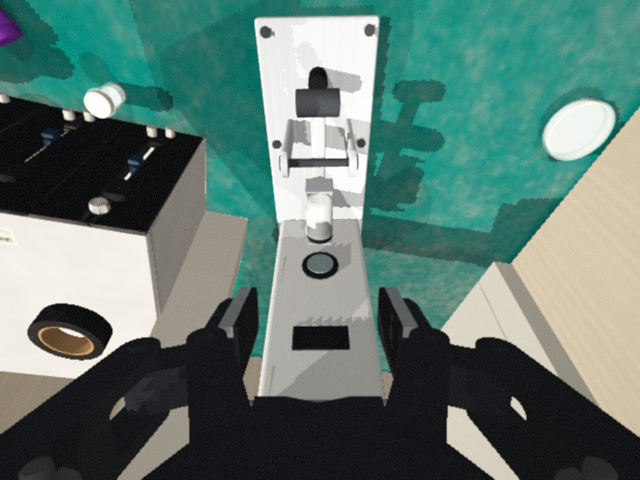

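View pics/sd15.png

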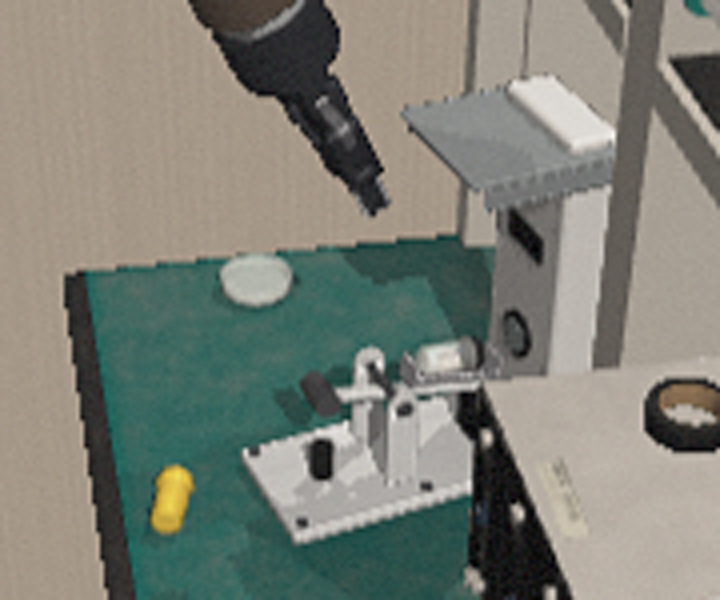

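View pics/sc15.png

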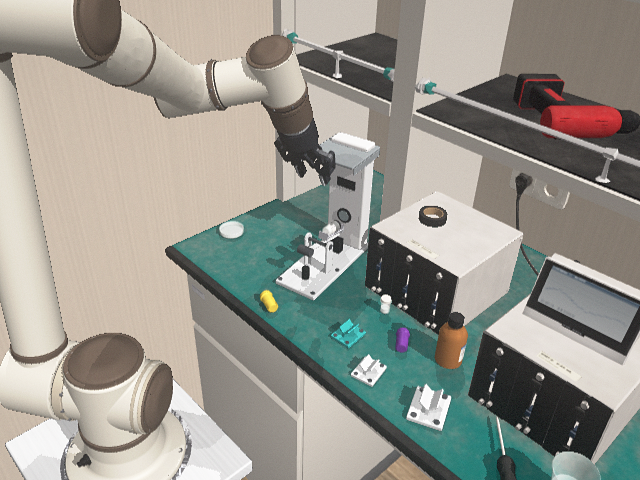

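Run:
```python
from h import *
np.set_printoptions(precision=1,suppress=True)
a=get_image("scene")[:,:,::-1];o=cv2.imread("pics/sc15.png")
d=cv2.absdiff(a,o)[200:300,270:380].max(2);print("moved px",(d>40).sum())
cv2.imwrite("pics/f1.png",cv2.resize(a[190:300,270:380],None,fx=5,fy=5,interpolation=2))
c=np.array([598.7,155.2,0]);u=np.array([np.cos(.2173),np.sin(.2173),0])
X=c+58*u+[0,0,95.4];print("expected tipped seat",X,"scene px",proj(cal("scene"),X),"side px",proj(cal("side"),X))
print(tri((cal("side"),(240+445/4,150+357/4)),(cal("wrist"),(318,218))))
```

```text
moved px 0
expected tipped seat [655.3 167.7  95.4] scene px [332.4 225.7] side px [353.8 238.5]
(array([647.2, 163.6,  97.9]), [np.float64(1.3738418193300281), np.float64(1.373841819330285)])
```

View pics/f1.png

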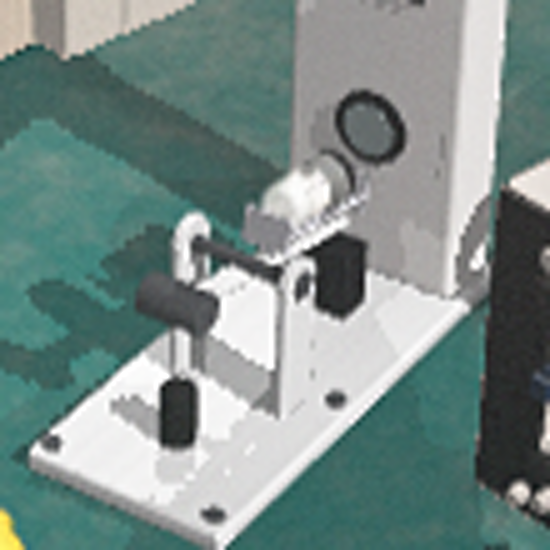

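The cradle is tipped against its stop with the vial lying lengthwise in it. It is still, and the hand is clear.

Run:
```python
from bench import *
print(job_done())
```

```text
the job is handed in; nothing more can be done
None
```

The vial from the small white rest is now lying lengthwise in the reader's cradle with its cap toward the window, and the cradle has tipped back under its weight. I handed the job in at about 22 s of the 43 s allowed.

- **Grip:** I gripped the vial at its middle. The first close pressed on the rest with about 8 N, so I opened, recentred the hand by a few mm and gripped again. The opening then read about 27 mm on a 30 mm body and stayed steady the whole time. I put the difference down to the pads giving, but did not check it.
- **Lean:** The moves have no tilt command. I got the lean by pushing the arm against its reach limit. That first gave about 30°, which could not be held at the seat because wrist joint 5 ran into its limit. I brought it back to about 25–26°, at the low end of the 25–40° asked for.
- **Placing:** I moved in along the tool's axis under the hood and watched the images until the cradle just began to tip. I then opened the fingers and drew straight back. Contact forces stayed within about 2 N while setting it in.

**Last checks**
- The counterweight is raised, and two pictures taken after the hand was clear showed no change.
- I measured the vial's centre at (647, 164, 98) mm. The tipped seat should be at (655, 168, 95) mm. The gap of about 9 mm is roughly along the groove, on the robot's side. I aimed 6 mm short of the seat's centre, and the groove leaves the vial 10 mm of play each way.
- The bottle, the dish and the small standing vial look to be where they were at the start; I judged that by eye and did not measure it.

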